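Find the high spot of a belt pulley on the truing stand and lock it there

ROBOT

A 6-joint arm with a two-finger parallel gripper is mounted at the origin on a cart in front of the work surface, level with it; the furniture and walls round the work are solid. World frame = base frame: x ahead of the robot, y to its left, z up, the work surface at z = 0. Lengths are in m, angles in degrees, forces in N, time in s.
With the tool pointing down it reaches from about 0.3 to 0.75 m from the base axis. Payload 8.5 kg.
Tool frame: the origin (TCP) lies midway between the tips of the shut fingers; the grasp point (between the pads) lies 19 mm behind it; z points along the fingers, y is the line along which they close (so a half turn about z gives the same grasp; the last joint's range is limited). The gripper opens to 85 mm and grips with 20 to 120 N. Pads are 22 mm wide; open, the fingers measure 114 mm over their backs; the gripper's body (76 mm by 85 mm) begins 54 mm behind the grasp point. The pads swing forward as they close: fully open they stand 13 mm farther back than shut.
Start: joints at [-82.294, 21.807, 74.336, -0, 83.858, -12.336], TCP at [0.188, -0.517, 0.231] pointing down, gripper open.
Joint ranges: [-178.18, 178.18], [-50.72, 133.34], [12.68, 142.11], [-81.47, 261.47], [9.98, 163.14], [-165.26, 165.26]. Speed limits (degrees/s): [136.94, 136.94, 180, 180, 180, 180].

INTERFACE

Orientations are given as a 3x3 rotation matrix whose columns are the frame's x, y, z axes.
In Python, from rig import env, get_image, close_job gives the robot as it stands.
- The arm moves only by the tool step_arm, never from a script. Its argument "targets" is a list of rows, each a list of 2 entries, a list of its own where there are three numbers: the shift along the tool's x, y, z as a fraction of full scale, then the turn, a rotation vector about the tool's x, y, z as a fraction of full scale. In form: [[[x, y, z], [wx, wy, wz]], ...]. A call has 1 to 10 rows; each row is the pose to reach, as a shift and turn from the pose commanded when the call began, along the tool's axes at that moment; what a row does not reach only later rows make up. Full scale, the value 1, is 0.3 m for a shift and 45 degrees for a turn. A row lasts 1/12 s, in which the tool goes at most 41.7 mm and 7.16 degrees, less where a joint would pass 70% of its speed; a pose out of reach is approached as far as the arm can. A call with a number of a shift or a turn outside -1 to 1 is refused whole. A call with a gripper value outside its range is refused whole. "jaw" is the finger opening in mm, from 0 to 85.4, set as the call begins (left out, the last holds). The fingers move at their own pace and stop on an object; "grip_force" is the grip in N (left out, the last holds). Time passes only in rows, so rows that repeat a pose let the fingers close. It gives the time, the measured TCP pose, the force, the opening and the grip force at its end, in the units of the state.
- env.observe(): the state, without advancing time (a new reading comes with each control period).
- get_image(name): name is "side" or "top"; returns a dict with "img" (384x512x3 uint8, red, green, blue), "z_map" (384x512 float32, m along the optical axis (not along the pixel's ray), 0 where there is no reading), "intrinsics" (3x3 intrinsics, pixels), "rvec" (rotation vector, rad) and "tvec" (3), from world to camera coordinates, as OpenCV has them. Camera axes: x right, y down, z forward; pixel columns grow to the right and rows downward; lengths in m; the calibration is good to about 2 mm. A picture is of the moment at which its call begins.
- close_job(): hands the job in; it is judged then, once.
The state is a dict: "time_s": time; "q": joint angles; "qvel": joint speeds; "joint_efforts": joint torques, N m; "position": TCP position; "tool_rot": TCP orientation; "ft_force": force on the tool from outside, world axes, zero at the start; "wrist_torque": the same for the moment, N m; "grip_width": finger opening in m; "gripper_force": force on a finger pad.
Only numpy, scipy, OpenCV 4.12 (cv2) and the standard library are available. Lean on these libraries where they do the work, as an engineer would, in place of code of your own. Each camera call takes 0.05 s, during which the arm holds its last target. There are 200 camera calls.

TASK

With a light hand on the crank, turn the pulley on the truing stand slowly and find the highest spot of its rim by the drag of the sprung pointer; the rim has a lesser swell too, so do not stop at that one. Stop with the very top of the high spot on the pointer, then swing the red lever fully over to lock the pulley there and let go of everything. Do not touch the pointer, do not turn the pulley against the lock, and leave the tools round the stand alone.

Things in the scene. Friction and masses are not known exactly. Their poses are not given: they have to be found in the camera images.
- stand: truing stand bolted to the bench: dark green cast base 230 x 195 x 14 mm. Origin on the pulley's upright axis at bench level; z up, -x towards the pointer bracket (the front), -y towards the red lock lever. An iron flat-belt pulley (140 mm across, rim 61 to 87 mm up) is clamped on its mandrel at an unknown angle
- axis_top (a point): point on the pulley's upright axis, 104 mm above the bench, on the crank arm; fixed to the stand. The pulley's round rim has one high spot that rises smoothly by 3.5 mm over 0.25 rad to either side of its top and, 2.2 rad from it, a lesser swell 1.8 mm high over 0.2 rad to either side
- mandrel: turning shaft with the crank arm, carrying the clamped pulley; turns without end both ways, bearing drag about 0.04 N m, stays where it is left. Origin on the axis 44 mm above the bench, z up, x along the crank arm to the handle. Its angle says nothing of where the high spot is
- handle_mid (a point): middle of the crank handle, an upright black roller 21 mm across that spins freely on its pin, from 114 to 156 mm above the bench, 50 mm from the axis; this point is 137 mm up. Pinch it lightly from above (10 to 30 N is enough) and lead it round the circle
- pointer: sprung pointer with a 10 mm brass ball tip (origin at its centre), 74 mm up, always rubbing on the rim from the stand's -x side; bears with 5 N on the plain rim, 13 N on the lesser swell, 20 N on the high spot. Drag at the crank: 1 to 3 N plain, 4 to 8 on the swell, 7 to 17 on the high spot; more when climbing than leaving. Turned both ways, the mean tangential force is nil on the very top
- lock_lever (a joint): red lock lever, turning counterclockwise from above: starts free (0 to 0.25); from about 0.95 its pad grips the mandrel; 1.3 is its stop, fully over. At 0 it points from its pivot 0.62 rad off the stand's -y towards -x. Takes 1.5 to 3 N at the knob, stays where it is left
- lever_knob (a point): middle of the lever's red upright grip, 20 mm across, from 64 to 104 mm above the bench; this point is 89 mm up, 85 mm from lever_pivot
- lever_pivot (a point): pivot of the lock lever, fixed to the stand: 76 mm from the pulley's axis along the stand's -y, 34 mm above the bench; the lever turns about the vertical here
- nut_0: loose brown steel nut 23 x 26 x 11 mm, a bystander; origin under its centre
- screwdriver: loose red screwdriver 194 mm long lying right of the stand, a bystander; origin under its centre
- arbor: loose steel arbor 73 x 84 x 35 mm lying right of the stand, a bystander; origin under its centre

How it is judged:
By the outcome, as a careful person would: the job done as asked, in the order asked, and still so for the second after the job is handed in, with the robot touching nothing.
It also fails if it takes over 69 s, if anything falls off the work surface, if the arm or the gripper's body presses on something with over 40 N, if the wrist force passes 120 N, or if a joint passes its speed limit or range.

## Working session

There is one attempt and no reset: what is moved stays moved. The work goes in short steps, Python scripts to look and compute and a tool call to move; the robot and the scene stay as the last step left them, time stands still between calls to the robot, and variables do not carry over. Pictures are saved under pics/ and viewed, at most 10 in all, crops included, and the job is handed in when it is done.

Besides the shell and the picture viewer there is one more tool, called after ">>>" in YAML: its name, and indented under it one key for each argument. step_arm: Moves the arm, as the interface text tells. Its arguments: {"type":"object","properties":{"targets":{"type":"array","items":{"type":"array"}},"jaw":{"type":"number"},"grip_force":{"type":"number"}},"required":["targets"]}

```bash
ls; mkdir -p pics
cat > h.py <<'E'
import numpy as np, cv2
from rig import env, get_image, close_job
def cam(n):
    d=get_image(n); R,_=cv2.Rodrigues(np.array(d['rvec'],float)); return d,R,np.array(d['tvec'],float).ravel(),np.array(d['intrinsics'])
def cloud(d,R,t,K):
    z=d['z_map']; v,u=np.mgrid[:z.shape[0],:z.shape[1]]
    p=np.stack([(u-K[0,2])/K[0,0]*z,(v-K[1,2])/K[1,1]*z,z],-1)
    return (p-t)@R
E
python3 - <<'E'
from h import *
for n in('top','side'):
    d,R,t,K=cam(n); cv2.imwrite(f'pics/{n}0.png',d['img'][:,:,::-1]); print(n,-R.T@t,R[2],K[0,0])
    np.savez(f'{n}0.npz',img=d['img'],P=cloud(d,R,t,K),z=d['z_map'])
print(env.observe())
E
```

```text
pics
top [ 0.3357355  -0.15493878  0.99247776] [ 0.13150967  0.00227293 -0.99131228] 401.68246043477916
side [ 0.51839247 -0.90502611  0.51396344] [-0.03987803  0.88630626 -0.46137941] 384.7691412038438
{'time_s': 0.1, 'q': array([-8.22932591e+01,  2.18389615e+01,  7.43798054e+01,  1.51690195e-03,
        8.38582891e+01, -1.23363651e+01]), 'qvel': array([-0.02512537, -0.02736839, -0.08308765, -0.0157123 , -0.00271155,
        0.03279276]), 'joint_efforts': array([ 2.76467777e-03, -4.49220121e+01, -2.31659228e+01, -1.86529160e-04,
        3.58456215e-03,  2.04259095e-05]), 'position': array([ 0.18846296, -0.51642391,  0.23075992]), 'tool_rot': array([[ 9.39436040e-01,  3.42724238e-01, -1.54266792e-04],
       [ 3.42724129e-01, -9.39435142e-01,  1.33626126e-03],
       [ 3.13045476e-04, -1.30820294e-03, -9.99999095e-01]]), 'ft_force': array([ 0.06449265,  0.52011663, -0.73993049]), 'wrist_torque': array([ 0.0574195 , -0.03265161, -0.00257042]), 'gripper_force': 0.0, 'grip_width': 0.08503702496868681}
```

View pics/top0.png

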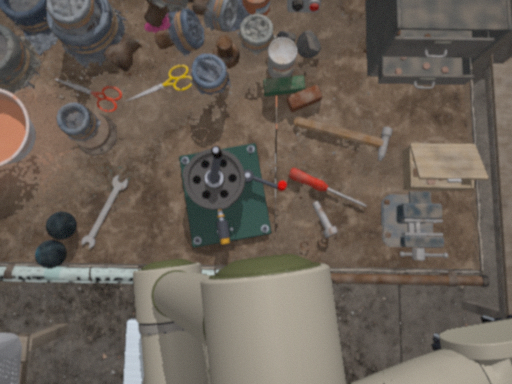

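View pics/side0.png

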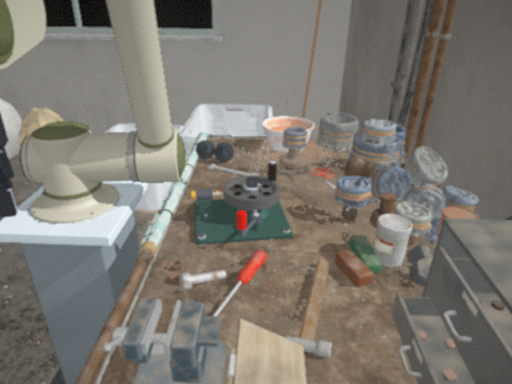

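The top view shows the pulley at about (214,180), the crank handle at (216,152), the pointer at (222,232), the lever pivot at (248,175) and the red knob at (282,185). The side view shows the knob at (241,222) and the handle at (272,170).

```bash
cat > m.py <<'E'
from h import *
from scipy.optimize import least_squares
import sys
def red(im): 
    i=im.astype(int); return (i[...,0]>120)&(i[...,1]<70)&(i[...,2]<70)
T=np.load('top0.npz');S=np.load('side0.npz')
P=T['P'];im=T['img']
sub=np.zeros(P.shape[:2],bool);sub[140:255,170:300]=1
rim=sub&(P[...,2]>.080)&(P[...,2]<.095)
rim[:, 245:]=0; rim[212:]=0
pts=P[rim]; c=pts[:,:2].mean(0)
print(len(pts),pts[:,2].mean())
# outer boundary: farthest pts per angle
for _ in range(3):
    d=pts[:,:2]-c; a=np.arctan2(d[:,1],d[:,0]); r=np.hypot(*d.T); b=((a+np.pi)/(2*np.pi)*36).astype(int)
    ed=np.array([pts[b==k][np.argmax(r[b==k]),:2] for k in range(36) if (b==k).sum()>3])
    f=least_squares(lambda x:np.hypot(*(ed-x[:2]).T)-x[2],[*c,.07],loss='soft_l1',f_scale=.002); c=f.x[:2]
print('axis',f.x)
k=red(im)&sub; print('knob top',P[k][:,2].max(),np.median(P[k][P[k][:,2]>.095],0),k.sum())
h=sub&(P[...,2]>.145); print('handle',P[h].mean(0),P[h][:,2].max(),h.sum(), P[h].min(0),P[h].max(0))
Q=S['P'];j=S['img']
s2=np.zeros(Q.shape[:2],bool);s2[150:250,180:300]=1
k=red(j)&s2&(Q[...,2]>.06); print('knob side',Q[k].mean(0),Q[k].min(0),Q[k].max(0))
h=s2&(Q[...,2]>.118)&(np.hypot(Q[...,0]-c[0],Q[...,1]-c[1])<.08); print('handle side',Q[h].mean(0),Q[h].min(0),Q[h].max(0))
g=im.astype(int); gr=sub&(abs(P[...,2]-.014)<.006)
r=cv2.minAreaRect(P[gr][:,:2].astype(np.float32)*1000); print('base',r,cv2.boxPoints(r))
i=g; y=sub&(i[...,0]>150)&(i[...,1]>110)&(i[...,2]<90); print('brass',P[y].mean(0),y.sum(),np.argwhere(y).mean(0))
np.set_printoptions(linewidth=200,precision=3,suppress=True)
E
python3 m.py
python3 - <<'E'
import cv2
a=cv2.imread('pics/top0.png')[140:250,170:300];b=cv2.imread('pics/side0.png')[150:250,180:300]
cv2.imwrite('pics/c0.png',cv2.resize(a,None,fx=5,fy=5,interpolation=2))
E
```

```text
2147 0.08508690371668125
axis [ 0.48192075 -0.05046425  0.0698351 ]
knob top 0.992477756685419 [ 0.46602543 -0.20506685  0.10583622] 94
handle [ 0.45525772 -0.09883933  0.44056   ] 0.992477756685419 137 [ 0.32668034 -0.18551134  0.14588995] [ 0.54059736 -0.05042609  0.99247776]
knob side [ 0.46956885 -0.21000829  0.09035842] [ 0.45958171 -0.21562342  0.06678769] [ 0.47899187 -0.19651143  0.10680875]
handle side [ 0.53335165 -0.06597747  0.14115803] [ 0.52330264 -0.07130123  0.1182723 ] [ 0.54287737 -0.05336125  0.16258638]
base ((439.8975830078125, -117.02963256835938), (277.8529357910156, 284.4429931640625), 10.932768821716309) [[ 276.5193      -3.7377834]
 [ 330.46588   -283.01825  ]
 [ 603.2759    -230.32149  ]
 [ 549.3293      48.958984 ]]
brass [ 0.34328727 -0.07889734  0.08515641] 29 [239.68965517 224.68965517]
```

View pics/c0.png

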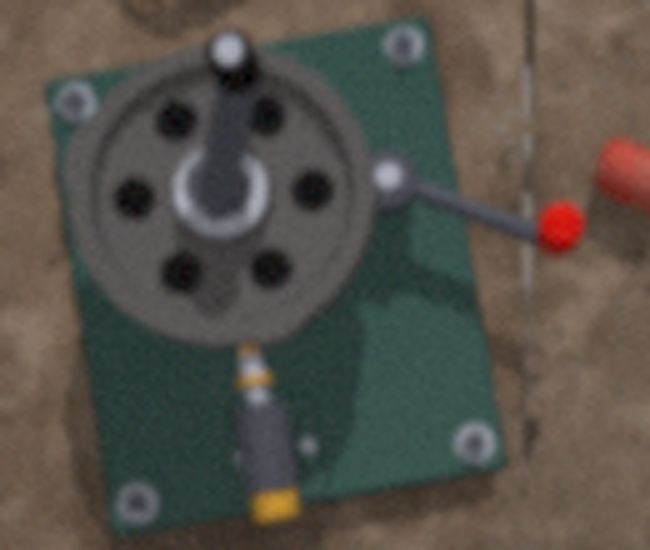

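```bash
cat >> m.py <<'E'
print('----')
c=f.x[:2]
near=np.hypot(P[...,0]-c[0],P[...,1]-c[1])<.2
h=near&sub&(P[...,2]>.145)&(P[...,2]<.17); print('handle',np.median(P[h],0),(P[h].min(0)+P[h].max(0))/2,h.sum())
G=near&(g[...,1]>g[...,0]*1.25)&(P[...,2]<.03)&(P[...,2]>0)
G=cv2.morphologyEx(G.astype(np.uint8),cv2.MORPH_OPEN,np.ones((3,3)))>0
r=cv2.minAreaRect(P[G][:,:2].astype(np.float32)*1000); print('base',r)
k=red(im)&near; q=P[k]; q=q[(q[:,2]>.09)&(q[:,2]<.12)]; print('knob',q.mean(0),(q.min(0)+q.max(0))/2)
E
python3 m.py | sed -n '/----/,$p'
```

```text
----
handle [ 0.529 -0.061  0.158] [ 0.531 -0.06   0.155] 85
base ((454.8947448730469, -69.25267028808594), (225.54635620117188, 190.81753540039062), 10.815048217773438)
knob [ 0.467 -0.205  0.106] [ 0.467 -0.205  0.102]
```

>>> step_arm:
  targets:
    - [[0.4,-0.26,0],[0,0,-0.4]]
    - [[0.796,-0.516,0],[0,0,-0.778]]
    - [[0.796,-0.516,0],[0,0,-0.778]]
    - [[0.796,-0.516,0],[0,0,-0.778]]
    - [[0.796,-0.516,0],[0,0,-0.778]]
    - [[0.796,-0.516,0],[0,0,-0.778]]
    - [[0.796,-0.516,0],[0,0,-0.778]]
    - [[0.796,-0.516,0],[0,0,-0.778]]
    - [[0.796,-0.516,0],[0,0,-0.778]]
  jaw: 50
  grip_force: 20

```text
time_s: 0.85
position: [0.3604, -0.2882, 0.2313]
tool_rot: [[0.57, 0.822, -0.0], [0.822, -0.57, 0.0], [-0.0, -0.0, -1.0]]
ft_force: [-0.1, -0.4, -1.1]
grip_width: 0.0502
gripper_force: 0.0
```

>>> step_arm:
  targets:
    - [[0.946,0.034,0],[0,0,-0.771]]
    - [[0.946,0.034,0],[0,0,-0.771]]
    - [[0.946,0.034,0],[0,0,-0.771]]
    - [[0.946,0.034,0],[0,0,-0.771]]
    - [[0.946,0.034,0],[0,0,-0.771]]
    - [[0.946,0.034,0],[0,0,-0.771]]
    - [[0.946,0.034,0],[0,0,-0.771]]
    - [[0.946,0.034,0],[0,0,-0.771]]
    - [[0.946,0.034,0],[0,0,-0.771]]

```text
time_s: 1.6
position: [0.5311, -0.0628, 0.2307]
tool_rot: [[0.003, 1.0, -0.001], [1.0, -0.003, -0.0], [-0.0, -0.001, -1.0]]
ft_force: [-0.9, -0.8, -0.2]
grip_width: 0.0496
gripper_force: 0.0
```

>>> step_arm:
  targets:
    - [[0.005,0,0.13],[0,0,0]]
    - [[0.005,0,0.25],[0,0,0]]
    - [[0.005,0,0.376],[0,0,0]]
    - [[0.005,0,0.376],[0,0,0]]
    - [[0.005,0,0.376],[0,0,0]]
    - [[0.005,0,0.376],[0,0,0]]

```text
time_s: 2.1
position: [0.5315, -0.0626, 0.1206]
tool_rot: [[0.006, 1.0, 0.003], [1.0, -0.006, -0.001], [-0.001, 0.003, -1.0]]
ft_force: [0.2, 1.0, -0.4]
grip_width: 0.0499
gripper_force: 0.0
```

>>> step_arm:
  targets:
    - [[0,0,0],[0,0,0]]
    - [[0,0,0],[0,0,0]]
    - [[0,0,0],[0,0,0]]
    - [[0,0,0],[0,0,0]]
    - [[0,0,0],[0,0,0]]
    - [[0,0,0],[0,0,0]]
  jaw: 0
  grip_force: 20

```text
time_s: 2.6
position: [0.5324, -0.0617, 0.1206]
tool_rot: [[0.004, 1.0, 0.006], [1.0, -0.004, -0.002], [-0.002, 0.006, -1.0]]
ft_force: [3.6, -1.0, 7.1]
grip_width: 0.0208
gripper_force: 21.4
```

```bash
cat > g.py <<'E'
import sys,json,numpy as np
a,s,n,k=map(float,sys.argv[1:5]); n=int(n);k=int(k)
R=.05; p=lambda d:R*np.array([np.sin(np.radians(d)),np.cos(np.radians(d))])
for i in range(n):
    print(a+s*(i+1),json.dumps([[[*map(lambda v:round(float(v),4),(p(a+s*j/k)-p(a))/.3),0],[0,0,0]] for j in range(1,k+1)]))
    a+=s
E
python3 g.py -12.4 12 30 3
python3 - <<'E'
from h import *
o=env.observe();print(o['q'],o['joint_efforts'])
E
```

```text
-0.40000000000000036 [[[0.0114, 0.0021, 0], [0, 0, 0]], [[0.023, 0.0034, 0], [0, 0, 0]], [[0.0346, 0.0039, 0], [0, 0, 0]]]
23.6 [[[0.0116, -0.0003, 0], [0, 0, 0]], [[0.0232, -0.0015, 0], [0, 0, 0]], [[0.0347, -0.0034, 0], [0, 0, 0]]]
47.6 [[[0.0113, -0.0027, 0], [0, 0, 0]], [[0.0224, -0.0063, 0], [0, 0, 0]], [[0.0332, -0.0105, 0], [0, 0, 0]]]
71.6 [[[0.0105, -0.005, 0], [0, 0, 0]], [[0.0206, -0.0108, 0], [0, 0, 0]], [[0.0303, -0.0172, 0], [0, 0, 0]]]
95.6 [[[0.0092, -0.0071, 0], [0, 0, 0]], [[0.0179, -0.0148, 0], [0, 0, 0]], [[0.0261, -0.0231, 0], [0, 0, 0]]]
119.6 [[[0.0075, -0.0089, 0], [0, 0, 0]], [[0.0144, -0.0182, 0], [0, 0, 0]], [[0.0207, -0.028, 0], [0, 0, 0]]]
143.6 [[[0.0055, -0.0102, 0], [0, 0, 0]], [[0.0103, -0.0208, 0], [0, 0, 0]], [[0.0144, -0.0317, 0], [0, 0, 0]]]
167.6 [[[0.0033, -0.0112, 0], [0, 0, 0]], [[0.0058, -0.0225, 0], [0, 0, 0]], [[0.0075, -0.034, 0], [0, 0, 0]]]
191.6 [[[0.0009, -0.0116, 0], [0, 0, 0]], [[0.001, -0.0232, 0], [0, 0, 0]], [[0.0002, -0.0348, 0], [0, 0, 0]]]
215.6 [[[-0.0015, -0.0115, 0], [0, 0, 0]], [[-0.0039, -0.0229, 0], [0, 0, 0]], [[-0.007, 
[... 1750 characters left out ...]
 [[0.0086, 0.0216, 0], [0, 0, 0]], [[0.0139, 0.0319, 0], [0, 0, 0]]]
623.6 [[[0.0061, 0.0099, 0], [0, 0, 0]], [[0.0129, 0.0194, 0], [0, 0, 0]], [[0.0203, 0.0283, 0], [0, 0, 0]]]
647.6 [[[0.008, 0.0084, 0], [0, 0, 0]], [[0.0166, 0.0163, 0], [0, 0, 0]], [[0.0257, 0.0235, 0], [0, 0, 0]]]
671.6 [[[0.0096, 0.0066, 0], [0, 0, 0]], [[0.0196, 0.0125, 0], [0, 0, 0]], [[0.0301, 0.0176, 0], [0, 0, 0]]]
695.6 [[[0.0108, 0.0044, 0], [0, 0, 0]], [[0.0218, 0.0081, 0], [0, 0, 0]], [[0.0331, 0.011, 0], [0, 0, 0]]]
[-1.92734835e+01  2.64802406e+01  8.67050207e+01  1.60238615e-03
  6.64774785e+01 -1.90307218e+01] [ 1.84577205e-01 -4.17649233e+01 -1.56189716e+01 -1.10863668e-01
  8.11695065e-01 -1.11073593e-02]
```

>>> step_arm:
  targets:
    - [[0.0114,0.0021,0],[0,0,0]]
    - [[0.023,0.0034,0],[0,0,0]]
    - [[0.0346,0.0039,0],[0,0,0]]

```text
time_s: 2.85
position: [0.5334, -0.0521, 0.1205]
tool_rot: [[0.005, 1.0, 0.005], [1.0, -0.004, -0.004], [-0.004, 0.005, -1.0]]
ft_force: [1.7, -6.2, 7.2]
grip_width: 0.0205
gripper_force: 21.4
```

>>> step_arm:
  targets:
    - [[0.0116,-0.0003,0],[0,0,0]]
    - [[0.0232,-0.0015,0],[0,0,0]]
    - [[0.0347,-0.0034,0],[0,0,0]]

```text
time_s: 3.1
position: [0.5323, -0.0416, 0.1205]
tool_rot: [[0.004, 1.0, 0.005], [1.0, -0.004, -0.003], [-0.003, 0.005, -1.0]]
ft_force: [1.9, -6.2, 7.8]
grip_width: 0.0205
gripper_force: 21.4
```

>>> step_arm:
  targets:
    - [[0.0113,-0.0027,0],[0,0,0]]
    - [[0.0224,-0.0063,0],[0,0,0]]
    - [[0.0332,-0.0105,0],[0,0,0]]

```text
time_s: 3.35
position: [0.5291, -0.0316, 0.1205]
tool_rot: [[0.004, 1.0, 0.004], [1.0, -0.004, -0.003], [-0.003, 0.004, -1.0]]
ft_force: [1.1, -6.6, 8.1]
grip_width: 0.0204
gripper_force: 21.4
```

>>> step_arm:
  targets:
    - [[0.0105,-0.005,0],[0,0,0]]
    - [[0.0206,-0.0108,0],[0,0,0]]
    - [[0.0303,-0.0172,0],[0,0,0]]

```text
time_s: 3.6
position: [0.5239, -0.0226, 0.1204]
tool_rot: [[0.004, 1.0, 0.004], [1.0, -0.004, -0.004], [-0.004, 0.004, -1.0]]
ft_force: [-0.2, -7.4, 8.5]
grip_width: 0.0205
gripper_force: 21.4
```

>>> step_arm:
  targets:
    - [[0.0092,-0.0071,0],[0,0,0]]
    - [[0.0179,-0.0148,0],[0,0,0]]
    - [[0.0261,-0.0231,0],[0,0,0]]

```text
time_s: 3.85
position: [0.517, -0.0149, 0.1205]
tool_rot: [[0.004, 1.0, 0.004], [1.0, -0.004, -0.004], [-0.004, 0.004, -1.0]]
ft_force: [0.2, -7.7, 8.8]
grip_width: 0.0205
gripper_force: 21.4
```

>>> step_arm:
  targets:
    - [[0.0075,-0.0089,0],[0,0,0]]
    - [[0.0144,-0.0182,0],[0,0,0]]
    - [[0.0207,-0.028,0],[0,0,0]]

```text
time_s: 4.1
position: [0.5088, -0.0088, 0.1204]
tool_rot: [[0.004, 1.0, 0.005], [1.0, -0.004, -0.004], [-0.004, 0.005, -1.0]]
ft_force: [1.1, -8.7, 7.3]
grip_width: 0.0205
gripper_force: 21.4
```

>>> step_arm:
  targets:
    - [[0.0055,-0.0102,0],[0,0,0]]
    - [[0.0103,-0.0208,0],[0,0,0]]
    - [[0.0144,-0.0317,0],[0,0,0]]

```text
time_s: 4.35
position: [0.4997, -0.0046, 0.1205]
tool_rot: [[0.004, 1.0, 0.006], [1.0, -0.004, -0.004], [-0.004, 0.006, -1.0]]
ft_force: [3.1, -9.9, 6.5]
grip_width: 0.0207
gripper_force: 21.3
```

>>> step_arm:
  targets:
    - [[0.0033,-0.0112,0],[0,0,0]]
    - [[0.0058,-0.0225,0],[0,0,0]]
    - [[0.0075,-0.034,0],[0,0,0]]

```text
time_s: 4.6
position: [0.4899, -0.0023, 0.1205]
tool_rot: [[0.004, 1.0, 0.007], [1.0, -0.004, -0.004], [-0.004, 0.007, -1.0]]
ft_force: [4.6, -8.5, 4.9]
grip_width: 0.0203
gripper_force: 21.3
```

>>> step_arm:
  targets:
    - [[0.0009,-0.0116,0],[0,0,0]]
    - [[0.001,-0.0232,0],[0,0,0]]
    - [[0.0002,-0.0348,0],[0,0,0]]

```text
time_s: 4.85
position: [0.4815, -0.002, 0.1206]
tool_rot: [[0.005, 1.0, 0.012], [1.0, -0.005, -0.004], [-0.004, 0.012, -1.0]]
ft_force: [18.0, -4.0, -3.4]
grip_width: 0.0201
gripper_force: 20.9
```

>>> step_arm:
  targets:
    - [[-0.0015,-0.0115,0],[0,0,0]]
    - [[-0.0039,-0.0229,0],[0,0,0]]
    - [[-0.007,-0.0341,0],[0,0,0]]

```text
time_s: 5.1
position: [0.4729, -0.0032, 0.1207]
tool_rot: [[0.005, 1.0, 0.016], [1.0, -0.005, -0.002], [-0.002, 0.016, -1.0]]
ft_force: [23.6, 4.2, -5.8]
grip_width: 0.0202
gripper_force: 21.0
```

>>> step_arm:
  targets:
    - [[-0.0039,-0.011,0],[0,0,0]]
    - [[-0.0086,-0.0216,0],[0,0,0]]
    - [[-0.0139,-0.0319,0],[0,0,0]]

```text
time_s: 5.35
position: [0.4607, -0.0074, 0.1205]
tool_rot: [[0.004, 1.0, 0.009], [1.0, -0.004, -0.002], [-0.002, 0.009, -1.0]]
ft_force: [6.4, -3.1, 6.6]
grip_width: 0.0208
gripper_force: 21.5
```

>>> step_arm:
  targets:
    - [[-0.0061,-0.0099,0],[0,0,0]]
    - [[-0.0129,-0.0194,0],[0,0,0]]
    - [[-0.0203,-0.0283,0],[0,0,0]]

```text
time_s: 5.6
position: [0.4516, -0.0133, 0.1205]
tool_rot: [[0.004, 1.0, 0.008], [1.0, -0.004, -0.002], [-0.002, 0.008, -1.0]]
ft_force: [8.3, -0.0, 5.4]
grip_width: 0.0206
gripper_force: 21.5
```

>>> step_arm:
  targets:
    - [[-0.008,-0.0084,0],[0,0,0]]
    - [[-0.0166,-0.0163,0],[0,0,0]]
    - [[-0.0257,-0.0235,0],[0,0,0]]

```text
time_s: 5.85
position: [0.4443, -0.0207, 0.1205]
tool_rot: [[0.005, 1.0, 0.008], [1.0, -0.005, -0.001], [-0.001, 0.008, -1.0]]
ft_force: [7.0, 2.9, 7.6]
grip_width: 0.0203
gripper_force: 21.7
```

>>> step_arm:
  targets:
    - [[-0.0096,-0.0066,0],[0,0,0]]
    - [[-0.0196,-0.0125,0],[0,0,0]]
    - [[-0.0301,-0.0176,0],[0,0,0]]

```text
time_s: 6.1
position: [0.4387, -0.0295, 0.1204]
tool_rot: [[0.005, 1.0, 0.007], [1.0, -0.005, -0.001], [-0.001, 0.007, -1.0]]
ft_force: [5.1, 4.6, 9.8]
grip_width: 0.0201
gripper_force: 21.8
```

>>> step_arm:
  targets:
    - [[-0.0108,-0.0044,0],[0,0,0]]
    - [[-0.0218,-0.0081,0],[0,0,0]]
    - [[-0.0331,-0.011,0],[0,0,0]]

```text
time_s: 6.35
position: [0.435, -0.0392, 0.1204]
tool_rot: [[0.004, 1.0, 0.006], [1.0, -0.004, -0.0], [-0.0, 0.006, -1.0]]
ft_force: [3.5, 5.1, 10.6]
grip_width: 0.02
gripper_force: 22.0
```

>>> step_arm:
  targets:
    - [[-0.0114,-0.0021,0],[0,0,0]]
    - [[-0.023,-0.0034,0],[0,0,0]]
    - [[-0.0346,-0.0039,0],[0,0,0]]

```text
time_s: 6.6
position: [0.4333, -0.0494, 0.1204]
tool_rot: [[0.004, 1.0, 0.005], [1.0, -0.004, 0.0], [0.0, 0.005, -1.0]]
ft_force: [1.8, 6.1, 12.6]
grip_width: 0.0209
gripper_force: 22.1
```

>>> step_arm:
  targets:
    - [[-0.0116,0.0003,0],[0,0,0]]
    - [[-0.0232,0.0015,0],[0,0,0]]
    - [[-0.0347,0.0034,0],[0,0,0]]

```text
time_s: 6.85
position: [0.4338, -0.0596, 0.1203]
tool_rot: [[0.004, 1.0, 0.003], [1.0, -0.004, 0.0], [0.0, 0.003, -1.0]]
ft_force: [0.6, 6.2, 14.7]
grip_width: 0.0205
gripper_force: 22.3
```

>>> step_arm:
  targets:
    - [[-0.0113,0.0027,0],[0,0,0]]
    - [[-0.0224,0.0063,0],[0,0,0]]
    - [[-0.0332,0.0105,0],[0,0,0]]

```text
time_s: 7.1
position: [0.4364, -0.0696, 0.1203]
tool_rot: [[0.004, 1.0, 0.002], [1.0, -0.004, 0.0], [0.0, 0.002, -1.0]]
ft_force: [-3.0, 5.6, 16.5]
grip_width: 0.0206
gripper_force: 22.5
```

>>> step_arm:
  targets:
    - [[-0.0105,0.005,0],[0,0,0]]
    - [[-0.0206,0.0108,0],[0,0,0]]
    - [[-0.0303,0.0172,0],[0,0,0]]

```text
time_s: 7.35
position: [0.4411, -0.0789, 0.1203]
tool_rot: [[0.004, 1.0, 0.001], [1.0, -0.004, -0.0], [-0.0, 0.001, -1.0]]
ft_force: [-7.1, 3.2, 17.9]
grip_width: 0.0204
gripper_force: 22.7
```

>>> step_arm:
  targets:
    - [[-0.0092,0.0071,0],[0,0,0]]
    - [[-0.0179,0.0148,0],[0,0,0]]
    - [[-0.0261,0.0231,0],[0,0,0]]

```text
time_s: 7.6
position: [0.4476, -0.0871, 0.1203]
tool_rot: [[0.004, 1.0, -0.0], [1.0, -0.004, -0.001], [-0.001, -0.0, -1.0]]
ft_force: [-8.3, 0.0, 18.0]
grip_width: 0.0203
gripper_force: 22.8
```

>>> step_arm:
  targets:
    - [[-0.0075,0.0089,0],[0,0,0]]
    - [[-0.0144,0.0182,0],[0,0,0]]
    - [[-0.0207,0.028,0],[0,0,0]]

```text
time_s: 7.85
position: [0.456, -0.0938, 0.1204]
tool_rot: [[0.004, 1.0, -0.0], [1.0, -0.004, -0.002], [-0.002, -0.0, -1.0]]
ft_force: [-8.5, -3.9, 16.1]
grip_width: 0.0205
gripper_force: 22.8
```

>>> step_arm:
  targets:
    - [[-0.0055,0.0102,0],[0,0,0]]
    - [[-0.0103,0.0208,0],[0,0,0]]
    - [[-0.0144,0.0317,0],[0,0,0]]

```text
time_s: 8.1
position: [0.4657, -0.0988, 0.1204]
tool_rot: [[0.004, 1.0, 0.0], [1.0, -0.004, -0.003], [-0.003, 0.0, -1.0]]
ft_force: [-8.7, -5.6, 15.1]
grip_width: 0.0205
gripper_force: 22.6
```

>>> step_arm:
  targets:
    - [[-0.0033,0.0112,0],[0,0,0]]
    - [[-0.0058,0.0225,0],[0,0,0]]
    - [[-0.0075,0.034,0],[0,0,0]]

```text
time_s: 8.35
position: [0.4762, -0.1015, 0.1205]
tool_rot: [[0.004, 1.0, 0.001], [1.0, -0.004, -0.004], [-0.004, 0.001, -1.0]]
ft_force: [-7.2, -7.4, 14.0]
grip_width: 0.0205
gripper_force: 22.4
```

>>> step_arm:
  targets:
    - [[-0.0009,0.0116,0],[0,0,0]]
    - [[-0.001,0.0232,0],[0,0,0]]
    - [[-0.0002,0.0348,0],[0,0,0]]

```text
time_s: 8.6
position: [0.487, -0.1019, 0.1205]
tool_rot: [[0.004, 1.0, 0.002], [1.0, -0.004, -0.005], [-0.005, 0.002, -1.0]]
ft_force: [-6.2, -9.9, 11.8]
grip_width: 0.0202
gripper_force: 22.1
```

>>> step_arm:
  targets:
    - [[0.0015,0.0115,0],[0,0,0]]
    - [[0.0039,0.0229,0],[0,0,0]]
    - [[0.007,0.0341,0],[0,0,0]]

```text
time_s: 8.85
position: [0.4975, -0.0999, 0.1205]
tool_rot: [[0.004, 1.0, 0.002], [1.0, -0.004, -0.005], [-0.005, 0.003, -1.0]]
ft_force: [-3.8, -9.4, 10.1]
grip_width: 0.0207
gripper_force: 22.0
```

>>> step_arm:
  targets:
    - [[0.0039,0.011,0],[0,0,0]]
    - [[0.0086,0.0216,0],[0,0,0]]
    - [[0.0139,0.0319,0],[0,0,0]]

```text
time_s: 9.1
position: [0.5074, -0.0959, 0.1205]
tool_rot: [[0.004, 1.0, 0.003], [1.0, -0.004, -0.005], [-0.005, 0.003, -1.0]]
ft_force: [-1.9, -8.5, 7.9]
grip_width: 0.0206
gripper_force: 21.9
```

>>> step_arm:
  targets:
    - [[0.0061,0.0099,0],[0,0,0]]
    - [[0.0129,0.0194,0],[0,0,0]]
    - [[0.0203,0.0283,0],[0,0,0]]

```text
time_s: 9.35
position: [0.5162, -0.0897, 0.1205]
tool_rot: [[0.004, 1.0, 0.004], [1.0, -0.004, -0.005], [-0.005, 0.004, -1.0]]
ft_force: [-0.7, -9.7, 8.0]
grip_width: 0.0205
gripper_force: 21.8
```

>>> step_arm:
  targets:
    - [[0.008,0.0084,0],[0,0,0]]
    - [[0.0166,0.0163,0],[0,0,0]]
    - [[0.0257,0.0235,0],[0,0,0]]

```text
time_s: 9.6
position: [0.5235, -0.0819, 0.1205]
tool_rot: [[0.004, 1.0, 0.004], [1.0, -0.004, -0.005], [-0.005, 0.004, -1.0]]
ft_force: [-0.0, -8.4, 7.2]
grip_width: 0.0204
gripper_force: 21.8
```

>>> step_arm:
  targets:
    - [[0.0096,0.0066,0],[0,0,0]]
    - [[0.0196,0.0125,0],[0,0,0]]
    - [[0.0301,0.0176,0],[0,0,0]]

```text
time_s: 9.85
position: [0.5284, -0.0738, 0.1205]
tool_rot: [[0.004, 1.0, 0.003], [1.0, -0.004, -0.006], [-0.006, 0.003, -1.0]]
ft_force: [-2.2, -14.2, 7.4]
grip_width: 0.0202
gripper_force: 21.8
```

>>> step_arm:
  targets:
    - [[0.0108,0.0044,0],[0,0,0]]
    - [[0.0218,0.0081,0],[0,0,0]]
    - [[0.0331,0.011,0],[0,0,0]]

```text
time_s: 10.1
position: [0.5322, -0.0631, 0.1206]
tool_rot: [[0.005, 1.0, 0.005], [1.0, -0.005, -0.004], [-0.004, 0.005, -1.0]]
ft_force: [0.8, -6.3, 7.6]
grip_width: 0.0202
gripper_force: 21.8
```

```bash
python3 g.py -12.4 80 1 10; python3 g.py 67.6 14.4 1 4; python3 g.py 82 3 11 2
python3 - <<'E'
import numpy as np
from scipy.optimize import least_squares
p=np.array([[.5323,-.0416],[.5291,-.0316],[.5239,-.0226],[.517,-.0149],[.5088,-.0088],[.4997,-.0046],[.4899,-.0023],[.4815,-.002],[.4729,-.0032],[.4607,-.0074],[.4516,-.0133],[.4443,-.0207],[.4387,-.0295],[.435,-.0392],[.4333,-.0494],[.4338,-.0596],[.4364,-.0696],[.4411,-.0789],[.4476,-.0871],[.456,-.0938],[.4657,-.0988],[.4762,-.1015],[.487,-.1019],[.4975,-.0999],[.5074,-.0959],[.5162,-.0897],[.5235,-.0819],[.5284,-.0738],[.5322,-.0631]])
F=np.array([[1.9,-6.2],[1.1,-6.6],[-.2,-7.4],[.2,-7.7],[1.1,-8.7],[3.1,-9.9],[4.6,-8.5],[18,-4],[23.6,4.2],[6.4,-3.1],[8.3,0],[7,2.9],[5.1,4.6],[3.5,5.1],[1.8,6.1],[.6,6.2],[-3,5.6],[-7.1,3.2],[-8.3,0],[-8.5,-3.9],[-8.7,-5.6],[-7.2,-7.4],[-6.2,-9.9],[-3.8,-9.4],[-1.9,-8.5],[-.7,-9.7],[0,-8.4],[-2.2,-14.2],[.8,-6.3]])
f=least_squares(lambda x:np.hypot(*(p-x[:2]).T)-x[2],[.483,-.052,.05]);print(f.x,abs(f.fun).max())
d=p-f.x[:2];a=np.arctan2(d[:,1],d[:,0]);t=np.c_[-np.sin(a),np.cos(a)];n=np.c_[np.cos(a),np.sin(a)]
for r in zip(np.degrees(a),(F*t).sum(1),(F*n).sum(1)):print('%.1f %.1f %.1f'%r)
E
```

```text
67.6 [[[0.023, 0.0034, 0], [0, 0, 0]], [[0.0463, 0.0036, 0], [0, 0, 0]], [[0.0693, 0.0005, 0], [0, 0, 0]], [[0.0917, -0.0058, 0], [0, 0, 0]], [[0.113, -0.0151, 0], [0, 0, 0]], [[0.1328, -0.0273, 0], [0, 0, 0]], [[0.1507, -0.0421, 0], [0, 0, 0]], [[0.1664, -0.0593, 0], [0, 0, 0]], [[0.1795, -0.0784, 0], [0, 0, 0]], [[0.1899, -0.0993, 0], [0, 0, 0]]]
82.0 [[[0.0037, -0.0098, 0], [0, 0, 0]], [[0.0067, -0.0198, 0], [0, 0, 0]], [[0.0092, -0.03, 0], [0, 0, 0]], [[0.011, -0.0403, 0], [0, 0, 0]]]
85.0 [[[0.0006, -0.0043, 0], [0, 0, 0]], [[0.001, -0.0087, 0], [0, 0, 0]]]
91.0 [[[0.0003, -0.0044, 0], [0, 0, 0]], [[0.0005, -0.0087, 0], [0, 0, 0]]]
97.0 [[[0.0001, -0.0044, 0], [0, 0, 0]], [[0.0001, -0.0087, 0], [0, 0, 0]]]
103.0 [[[-0.0001, -0.0044, 0], [0, 0, 0]], [[-0.0004, -0.0087, 0], [0, 0, 0]]]
109.0 [[[-0.0004, -0.0043, 0], [0, 0, 0]], [[-0.0008, -0.0087, 0], [0, 0, 0]]]
115.0 [[[-0.0006, -0.0043, 0], [0, 0, 0]], [[-0.0013, -0.0086, 0], [0, 0, 0]]]
121.0 [[[-0.0008, -0.0043, 0], [0, 0, 0]], [[-0.0017, -0.0086, 0], [0, 0, 0]]]
127.0 [[[-0.001, -0.0042, 0], [0, 0, 0]], [[-0.0022, -0.0084, 0], [0, 0, 0]]]
133.0 [[[-0.0013, -0.0042, 0], [0, 0, 0]], [[-0.0026, -0.0083, 0], [0, 0, 0]]]
139.0 [[[-0.0015, -0.0041, 0], [0, 0, 0]], [[-0.0031, -0.0082, 0], [0, 0, 0]]]
145.0 [[[-0.0017, -0.004, 0], [0, 0, 0]], [[-0.0035, -0.008, 0], [0, 0, 0]]]
[ 0.48335427 -0.05198166  0.05005504] 0.00016574091263441698
12.0 -6.5 0.6
24.0 -6.5 -1.7
35.9 -5.9 -4.5
47.8 -5.3 -5.6
59.5 -5.4 -6.9
71.0 -6.2 -8.3
82.5 -5.7 -7.8
92.1 -17.8 -4.7
102.1 -24.0 -0.8
116.9 -4.3 -5.7
129.4 -6.4 -5.3
141.3 -6.6 -3.7
153.3 -6.4 -2.5
165.2 -5.8 -2.1
177.0 -6.2 -1.5
-171.3 -6.0 -1.5
-159.4 -6.3 0.8
-147.5 -6.5 4.3
-135.5 -5.8 5.9
-123.2 -5.0 7.9
-110.7 -6.2 8.3
-98.2 -6.1 8.4
-85.8 -6.9 9.4
-73.6 -6.3 7.9
-61.3 -5.7 6.5
-49.0 -6.9 6.9
-36.7 -6.7 5.0
-25.8 -13.7 4.2
-12.8 -6.0 2.2
```

>>> step_arm:
  targets:
    - [[0.023,0.0034,0],[0,0,0]]
    - [[0.0463,0.0036,0],[0,0,0]]
    - [[0.0693,0.0005,0],[0,0,0]]
    - [[0.0917,-0.0058,0],[0,0,0]]
    - [[0.113,-0.0151,0],[0,0,0]]
    - [[0.1328,-0.0273,0],[0,0,0]]
    - [[0.1507,-0.0421,0],[0,0,0]]
    - [[0.1664,-0.0593,0],[0,0,0]]
    - [[0.1795,-0.0784,0],[0,0,0]]
    - [[0.1899,-0.0993,0],[0,0,0]]

```text
time_s: 10.93
position: [0.5026, -0.0057, 0.1205]
tool_rot: [[0.004, 1.0, 0.005], [1.0, -0.004, -0.004], [-0.004, 0.005, -1.0]]
ft_force: [2.9, -10.3, 6.1]
grip_width: 0.0208
gripper_force: 21.7
```

>>> step_arm:
  targets:
    - [[0.0037,-0.0098,0],[0,0,0]]
    - [[0.0067,-0.0198,0],[0,0,0]]
    - [[0.0092,-0.03,0],[0,0,0]]
    - [[0.011,-0.0403,0],[0,0,0]]

```text
time_s: 11.27
position: [0.4911, -0.0025, 0.1205]
tool_rot: [[0.004, 1.0, 0.006], [1.0, -0.004, -0.004], [-0.004, 0.007, -1.0]]
ft_force: [5.2, -8.7, 5.2]
grip_width: 0.0208
gripper_force: 21.6
```

>>> step_arm:
  targets:
    - [[0.0006,-0.0043,0],[0,0,0]]
    - [[0.001,-0.0087,0],[0,0,0]]

```text
time_s: 11.43
position: [0.4886, -0.0022, 0.1205]
tool_rot: [[0.004, 1.0, 0.007], [1.0, -0.004, -0.004], [-0.004, 0.007, -1.0]]
ft_force: [5.1, -7.6, 5.8]
grip_width: 0.0202
gripper_force: 21.6
```

>>> step_arm:
  targets:
    - [[0.0003,-0.0044,0],[0,0,0]]
    - [[0.0005,-0.0087,0],[0,0,0]]

```text
time_s: 11.6
position: [0.4863, -0.002, 0.1205]
tool_rot: [[0.004, 1.0, 0.007], [1.0, -0.004, -0.004], [-0.004, 0.007, -1.0]]
ft_force: [5.6, -8.1, 5.7]
grip_width: 0.0203
gripper_force: 21.6
```

>>> step_arm:
  targets:
    - [[0.0001,-0.0044,0],[0,0,0]]
    - [[0.0001,-0.0087,0],[0,0,0]]

```text
time_s: 11.77
position: [0.4842, -0.0019, 0.1205]
tool_rot: [[0.005, 1.0, 0.008], [1.0, -0.004, -0.004], [-0.004, 0.008, -1.0]]
ft_force: [9.7, -7.1, 2.8]
grip_width: 0.0204
gripper_force: 21.5
```

>>> step_arm:
  targets:
    - [[-0.0001,-0.0044,0],[0,0,0]]
    - [[-0.0004,-0.0087,0],[0,0,0]]

```text
time_s: 11.93
position: [0.4828, -0.002, 0.1206]
tool_rot: [[0.005, 1.0, 0.012], [1.0, -0.005, -0.004], [-0.004, 0.012, -1.0]]
ft_force: [14.8, -5.6, -2.4]
grip_width: 0.0207
gripper_force: 21.2
```

>>> step_arm:
  targets:
    - [[-0.0004,-0.0043,0],[0,0,0]]
    - [[-0.0008,-0.0087,0],[0,0,0]]

```text
time_s: 12.1
position: [0.4811, -0.0021, 0.1206]
tool_rot: [[0.005, 1.0, 0.014], [1.0, -0.005, -0.003], [-0.003, 0.014, -1.0]]
ft_force: [20.9, -3.3, -5.0]
grip_width: 0.0203
gripper_force: 21.2
```

>>> step_arm:
  targets:
    - [[-0.0006,-0.0043,0],[0,0,0]]
    - [[-0.0013,-0.0086,0],[0,0,0]]

```text
time_s: 12.27
position: [0.4792, -0.0022, 0.1207]
tool_rot: [[0.005, 1.0, 0.015], [1.0, -0.005, -0.003], [-0.003, 0.015, -1.0]]
ft_force: [22.7, -1.2, -5.5]
grip_width: 0.0201
gripper_force: 21.2
```

>>> step_arm:
  targets:
    - [[-0.0008,-0.0043,0],[0,0,0]]
    - [[-0.0017,-0.0086,0],[0,0,0]]

```text
time_s: 12.43
position: [0.477, -0.0025, 0.1207]
tool_rot: [[0.005, 1.0, 0.016], [1.0, -0.005, -0.002], [-0.002, 0.016, -1.0]]
ft_force: [23.9, 0.1, -6.7]
grip_width: 0.0206
gripper_force: 21.2
```

>>> step_arm:
  targets:
    - [[-0.001,-0.0042,0],[0,0,0]]
    - [[-0.0022,-0.0084,0],[0,0,0]]

```text
time_s: 12.6
position: [0.4746, -0.0029, 0.1207]
tool_rot: [[0.005, 1.0, 0.016], [1.0, -0.005, -0.002], [-0.002, 0.016, -1.0]]
ft_force: [23.7, 1.7, -6.4]
grip_width: 0.0203
gripper_force: 21.1
```

>>> step_arm:
  targets:
    - [[-0.0013,-0.0042,0],[0,0,0]]
    - [[-0.0026,-0.0083,0],[0,0,0]]

```text
time_s: 12.77
position: [0.4717, -0.0035, 0.1207]
tool_rot: [[0.005, 1.0, 0.015], [1.0, -0.005, -0.002], [-0.001, 0.015, -1.0]]
ft_force: [22.1, 3.0, -4.6]
grip_width: 0.02
gripper_force: 21.3
```

>>> step_arm:
  targets:
    - [[-0.0015,-0.0041,0],[0,0,0]]
    - [[-0.0031,-0.0082,0],[0,0,0]]

```text
time_s: 12.93
position: [0.4684, -0.0043, 0.1206]
tool_rot: [[0.005, 1.0, 0.013], [1.0, -0.005, -0.002], [-0.001, 0.013, -1.0]]
ft_force: [17.9, 2.1, -1.2]
grip_width: 0.0205
gripper_force: 21.4
```

>>> step_arm:
  targets:
    - [[-0.0017,-0.004,0],[0,0,0]]
    - [[-0.0035,-0.008,0],[0,0,0]]

```text
time_s: 13.1
position: [0.4651, -0.0055, 0.1205]
tool_rot: [[0.005, 1.0, 0.011], [1.0, -0.005, -0.002], [-0.002, 0.011, -1.0]]
ft_force: [12.0, 0.9, 2.1]
grip_width: 0.0203
gripper_force: 21.5
```

>>> step_arm:
  targets:
    - [[0,0,0],[0,0,0]]
    - [[0,0,0],[0,0,0]]

```text
time_s: 13.27
position: [0.4639, -0.0059, 0.1205]
tool_rot: [[0.004, 1.0, 0.008], [1.0, -0.004, -0.003], [-0.003, 0.008, -1.0]]
ft_force: [6.7, -4.9, 5.2]
grip_width: 0.0206
gripper_force: 21.7
```

>>> step_arm:
  targets:
    - [[0.0017,0.0041,0],[0,0,0]]
    - [[0.0035,0.008,0],[0,0,0]]

```text
time_s: 13.43
position: [0.4643, -0.0056, 0.1204]
tool_rot: [[0.004, 1.0, 0.003], [1.0, -0.004, -0.005], [-0.005, 0.003, -1.0]]
ft_force: [-6.6, -13.8, 14.1]
grip_width: 0.0208
gripper_force: 22.6
```

>>> step_arm:
  targets:
    - [[0.0015,0.0041,0],[0,0,0]]
    - [[0.0031,0.0082,0],[0,0,0]]

```text
time_s: 13.6
position: [0.4648, -0.0052, 0.1202]
tool_rot: [[0.003, 1.0, -0.002], [1.0, -0.003, -0.006], [-0.006, -0.002, -1.0]]
ft_force: [-14.0, -17.6, 19.9]
grip_width: 0.0203
gripper_force: 23.4
```

>>> step_arm:
  targets:
    - [[0.0013,0.0042,0],[0,0,0]]
    - [[0.0026,0.0083,0],[0,0,0]]

```text
time_s: 13.77
position: [0.4666, -0.0046, 0.1202]
tool_rot: [[0.003, 1.0, -0.004], [1.0, -0.003, -0.006], [-0.006, -0.004, -1.0]]
ft_force: [-16.6, -17.9, 19.5]
grip_width: 0.0202
gripper_force: 23.5
```

>>> step_arm:
  targets:
    - [[0.0011,0.0042,0],[0,0,0]]
    - [[0.0022,0.0084,0],[0,0,0]]

```text
time_s: 13.93
position: [0.4688, -0.0039, 0.1202]
tool_rot: [[0.003, 1.0, -0.004], [1.0, -0.003, -0.006], [-0.006, -0.004, -1.0]]
ft_force: [-19.0, -17.8, 21.1]
grip_width: 0.0205
gripper_force: 23.7
```

>>> step_arm:
  targets:
    - [[0.0009,0.0043,0],[0,0,0]]
    - [[0.0017,0.0086,0],[0,0,0]]

```text
time_s: 14.1
position: [0.4714, -0.0032, 0.1202]
tool_rot: [[0.003, 1.0, -0.004], [1.0, -0.003, -0.006], [-0.006, -0.004, -1.0]]
ft_force: [-16.9, -15.3, 19.9]
grip_width: 0.02
gripper_force: 23.6
```

>>> step_arm:
  targets:
    - [[0.0007,0.0043,0],[0,0,0]]
    - [[0.0013,0.0086,0],[0,0,0]]

```text
time_s: 14.27
position: [0.4743, -0.0026, 0.1203]
tool_rot: [[0.003, 1.0, -0.003], [1.0, -0.003, -0.005], [-0.005, -0.003, -1.0]]
ft_force: [-14.6, -14.3, 18.4]
grip_width: 0.0209
gripper_force: 23.4
```

>>> step_arm:
  targets:
    - [[0.0004,0.0043,0],[0,0,0]]
    - [[0.0008,0.0087,0],[0,0,0]]

```text
time_s: 14.43
position: [0.4774, -0.0021, 0.1203]
tool_rot: [[0.004, 1.0, -0.002], [1.0, -0.004, -0.005], [-0.005, -0.002, -1.0]]
ft_force: [-10.7, -11.9, 16.7]
grip_width: 0.0201
gripper_force: 23.1
```

>>> step_arm:
  targets:
    - [[0.0002,0.0044,0],[0,0,0]]
    - [[0.0004,0.0087,0],[0,0,0]]

```text
time_s: 14.6
position: [0.4808, -0.0018, 0.1203]
tool_rot: [[0.004, 1.0, 0.0], [1.0, -0.004, -0.004], [-0.004, 0.0, -1.0]]
ft_force: [-7.4, -10.2, 12.4]
grip_width: 0.0207
gripper_force: 22.8
```

>>> step_arm:
  targets:
    - [[0,0.0044,0],[0,0,0]]
    - [[-0.0001,0.0087,0],[0,0,0]]

```text
time_s: 14.77
position: [0.4842, -0.0018, 0.1204]
tool_rot: [[0.004, 1.0, 0.002], [1.0, -0.004, -0.004], [-0.004, 0.002, -1.0]]
ft_force: [-4.3, -8.9, 10.9]
grip_width: 0.0203
gripper_force: 22.5
```

>>> step_arm:
  targets:
    - [[-0.0002,0.0044,0],[0,0,0]]
    - [[-0.0005,0.0087,0],[0,0,0]]

```text
time_s: 14.93
position: [0.4866, -0.0019, 0.1203]
tool_rot: [[0.004, 1.0, 0.001], [1.0, -0.004, -0.004], [-0.004, 0.001, -1.0]]
ft_force: [-6.8, -8.5, 14.1]
grip_width: 0.0204
gripper_force: 22.6
```

>>> step_arm:
  targets:
    - [[-0.0005,0.0043,0],[0,0,0]]
    - [[-0.001,0.0087,0],[0,0,0]]

```text
time_s: 15.1
position: [0.489, -0.0021, 0.1203]
tool_rot: [[0.004, 1.0, 0.001], [1.0, -0.004, -0.004], [-0.004, 0.001, -1.0]]
ft_force: [-6.4, -8.6, 13.5]
grip_width: 0.0204
gripper_force: 22.6
```

```bash
cat > an.py <<'E'
import numpy as np
c=np.array([.48335,-.05198])
U=np.array([[.4911,-.0025,5.2,-8.7],[.4886,-.0022,5.1,-7.6],[.4863,-.002,5.6,-8.1],[.4842,-.0019,9.7,-7.1],[.4828,-.002,14.8,-5.6],[.4811,-.0021,20.9,-3.3],[.4792,-.0022,22.7,-1.2],[.477,-.0025,23.9,.1],[.4746,-.0029,23.7,1.7],[.4717,-.0035,22.1,3.],[.4684,-.0043,17.9,2.1],[.4651,-.0055,12,.9]])
D=np.array([[.4648,-.0052,-14,-17.6],[.4666,-.0046,-16.6,-17.9],[.4688,-.0039,-19,-17.8],[.4714,-.0032,-16.9,-15.3],[.4743,-.0026,-14.6,-14.3],[.4774,-.0021,-10.7,-11.9],[.4808,-.0018,-7.4,-10.2],[.4842,-.0018,-4.3,-8.9],[.4866,-.0019,-6.8,-8.5],[.489,-.0021,-6.4,-8.6]])
def f(A):
    d=A[:,:2]-c;a=np.arctan2(d[:,1],d[:,0]);return np.degrees(a),-np.sin(a)*A[:,2]+np.cos(a)*A[:,3]
u,fu=f(U);d,fd=f(D)
o=np.argsort(d)
for r in zip(u,fu):print('up %.1f %.1f'%r)
for r in zip(d,fd):print('dn %.1f %.1f'%r)
for a in np.arange(88,112,1.):
    print(a,round((np.interp(a,u,fu)+np.interp(a,d[o],fd[o]))/2,2))
E
python3 an.py
```

```text
up 81.1 -6.5
up 84.0 -5.9
up 86.6 -6.1
up 89.0 -9.8
up 90.6 -14.7
up 92.6 -20.7
up 94.8 -22.5
up 97.3 -23.7
up 100.1 -23.6
up 103.5 -22.2
up 107.4 -17.7
up 111.4 -11.5
dn 111.6 19.5
dn 109.5 21.6
dn 106.8 23.3
dn 103.8 20.1
dn 100.4 16.9
dn 96.8 12.0
dn 92.9 7.9
dn 89.0 4.1
dn 86.3 6.2
dn 83.5 5.4
88.0 -1.64
89.0 -2.8
90.0 -3.86
91.0 -4.91
92.0 -5.96
93.0 -6.53
94.0 -6.41
95.0 -6.25
96.0 -5.96
97.0 -5.63
98.0 -5.01
99.0 -4.31
100.0 -3.61
101.0 -2.87
102.0 -2.2
103.0 -1.53
104.0 -0.66
105.0 0.45
106.0 1.56
107.0 2.53
108.0 2.89
109.0 3.33
110.0 3.69
111.0 3.97
```

```bash
python3 g.py 82 2 22 2 | cut -d' ' -f2-
```

```text
[[[0.0004, -0.0029, 0], [0, 0, 0]], [[0.0007, -0.0058, 0], [0, 0, 0]]]
[[[0.0003, -0.0029, 0], [0, 0, 0]], [[0.0005, -0.0058, 0], [0, 0, 0]]]
[[[0.0002, -0.0029, 0], [0, 0, 0]], [[0.0003, -0.0058, 0], [0, 0, 0]]]
[[[0.0001, -0.0029, 0], [0, 0, 0]], [[0.0001, -0.0058, 0], [0, 0, 0]]]
[[[-0.0, -0.0029, 0], [0, 0, 0]], [[-0.0001, -0.0058, 0], [0, 0, 0]]]
[[[-0.0001, -0.0029, 0], [0, 0, 0]], [[-0.0003, -0.0058, 0], [0, 0, 0]]]
[[[-0.0002, -0.0029, 0], [0, 0, 0]], [[-0.0005, -0.0058, 0], [0, 0, 0]]]
[[[-0.0003, -0.0029, 0], [0, 0, 0]], [[-0.0007, -0.0058, 0], [0, 0, 0]]]
[[[-0.0004, -0.0029, 0], [0, 0, 0]], [[-0.0009, -0.0057, 0], [0, 0, 0]]]
[[[-0.0005, -0.0029, 0], [0, 0, 0]], [[-0.0011, -0.0057, 0], [0, 0, 0]]]
[[[-0.0006, -0.0028, 0], [0, 0, 0]], [[-0.0013, -0.0057, 0], [0, 0, 0]]]
[[[-0.0007, -0.0028, 0], [0, 0, 0]], [[-0.0015, -0.0056, 0], [0, 0, 0]]]
[[[-0.0008, -0.0028, 0], [0, 0, 0]], [[-0.0017, -0.0056, 0], [0, 0, 0]]]
[[[-0.0009, -0.0028, 0], [0, 0, 0]], [[-0.0019, -0.0055, 0], [0, 0, 0]]]
[[[-0.001, -0.0027, 0], [0, 0, 0]], [[-0.0021, -0.0054, 0], [0, 0, 0]]]
[[[-0.0011, -0.0027, 0], [0, 0, 0]], [[-0.0023, -0.0054, 0], [0, 0, 0]]]
[[[-0.0012, -0.0026, 0], [0, 0, 0]], [[-0.0025, -0.0053, 0], [0, 0, 0]]]
[[[-0.0013, -0.0026, 0], [0, 0, 0]], [[-0.0026, -0.0052, 0], [0, 0, 0]]]
[[[-0.0014, -0.0026, 0], [0, 0, 0]], [[-0.0028, -0.0051, 0], [0, 0, 0]]]
[[[-0.0015, -0.0025, 0], [0, 0, 0]], [[-0.003, -0.005, 0], [0, 0, 0]]]
[[[-0.0016, -0.0025, 0], [0, 0, 0]], [[-0.0032, -0.0049, 0], [0, 0, 0]]]
[[[-0.0016, -0.0024, 0], [0, 0, 0]], [[-0.0033, -0.0048, 0], [0, 0, 0]]]
```

```bash
python3 g.py 82 48 1 10 | cut -d' ' -f2-; python3 g.py 130 -3 16 2 | cut -d' ' -f2-
```

```text
[[[0.0014, -0.0139, 0], [0, 0, 0]], [[0.0016, -0.0278, 0], [0, 0, 0]], [[0.0006, -0.0418, 0], [0, 0, 0]], [[-0.0016, -0.0556, 0], [0, 0, 0]], [[-0.0048, -0.0691, 0], [0, 0, 0]], [[-0.0092, -0.0824, 0], [0, 0, 0]], [[-0.0147, -0.0952, 0], [0, 0, 0]], [[-0.0213, -0.1075, 0], [0, 0, 0]], [[-0.0289, -0.1193, 0], [0, 0, 0]], [[-0.0374, -0.1303, 0], [0, 0, 0]]]
[[[0.0028, 0.0034, 0], [0, 0, 0]], [[0.0054, 0.0068, 0], [0, 0, 0]]]
[[[0.0026, 0.0035, 0], [0, 0, 0]], [[0.0051, 0.0071, 0], [0, 0, 0]]]
[[[0.0024, 0.0036, 0], [0, 0, 0]], [[0.0047, 0.0074, 0], [0, 0, 0]]]
[[[0.0022, 0.0038, 0], [0, 0, 0]], [[0.0043, 0.0076, 0], [0, 0, 0]]]
[[[0.002, 0.0039, 0], [0, 0, 0]], [[0.0039, 0.0078, 0], [0, 0, 0]]]
[[[0.0018, 0.004, 0], [0, 0, 0]], [[0.0035, 0.008, 0], [0, 0, 0]]]
[[[0.0016, 0.0041, 0], [0, 0, 0]], [[0.0031, 0.0082, 0], [0, 0, 0]]]
[[[0.0014, 0.0041, 0], [0, 0, 0]], [[0.0026, 0.0083, 0], [0, 0, 0]]]
[[[0.0011, 0.0042, 0], [0, 0, 0]], [[0.0022, 0.0084, 0], [0, 0, 0]]]
[[[0.0009, 0.0043, 0], [0, 0, 0]], [[0.0017, 0.0086, 0], [0, 0, 0]]]
[[[0.0007, 0.0043, 0], [0, 0, 0]], [[0.0013, 0.0086, 0], [0, 0, 0]]]
[[[0.0005, 0.0043, 0], [0, 0, 0]], [[0.0008, 0.0087, 0], [0, 0, 0]]]
[[[0.0002, 0.0044, 0], [0, 0, 0]], [[0.0004, 0.0087, 0], [0, 0, 0]]]
[[[0.0, 0.0044, 0], [0, 0, 0]], [[-0.0001, 0.0087, 0], [0, 0, 0]]]
[[[-0.0002, 0.0044, 0], [0, 0, 0]], [[-0.0005, 0.0087, 0], [0, 0, 0]]]
[[[-0.0004, 0.0043, 0], [0, 0, 0]], [[-0.001, 0.0087, 0], [0, 0, 0]]]
```

>>> step_arm:
  targets:
    - [[0.0014,-0.0139,0],[0,0,0]]
    - [[0.0016,-0.0278,0],[0,0,0]]
    - [[0.0006,-0.0418,0],[0,0,0]]
    - [[-0.0016,-0.0556,0],[0,0,0]]
    - [[-0.0048,-0.0691,0],[0,0,0]]
    - [[-0.0092,-0.0824,0],[0,0,0]]
    - [[-0.0147,-0.0952,0],[0,0,0]]
    - [[-0.0213,-0.1075,0],[0,0,0]]
    - [[-0.0289,-0.1193,0],[0,0,0]]
    - [[-0.0374,-0.1303,0],[0,0,0]]

```text
time_s: 15.93
position: [0.4526, -0.0125, 0.1205]
tool_rot: [[0.004, 1.0, 0.008], [1.0, -0.004, -0.002], [-0.002, 0.008, -1.0]]
ft_force: [8.6, 0.4, 6.1]
grip_width: 0.0202
gripper_force: 22.0
```

>>> step_arm:
  targets:
    - [[0.0028,0.0034,0],[0,0,0]]
    - [[0.0054,0.0068,0],[0,0,0]]

```text
time_s: 16.1
position: [0.4534, -0.0118, 0.1204]
tool_rot: [[0.004, 1.0, 0.004], [1.0, -0.004, -0.004], [-0.004, 0.004, -1.0]]
ft_force: [-0.3, -8.5, 9.9]
grip_width: 0.0207
gripper_force: 22.4
```

>>> step_arm:
  targets:
    - [[0.0026,0.0035,0],[0,0,0]]
    - [[0.0051,0.0071,0],[0,0,0]]

```text
time_s: 16.27
position: [0.4555, -0.0103, 0.1204]
tool_rot: [[0.004, 1.0, 0.004], [1.0, -0.004, -0.004], [-0.004, 0.004, -1.0]]
ft_force: [-1.0, -9.6, 9.6]
grip_width: 0.0206
gripper_force: 22.4
```

>>> step_arm:
  targets:
    - [[0.0024,0.0036,0],[0,0,0]]
    - [[0.0047,0.0074,0],[0,0,0]]

```text
time_s: 16.43
position: [0.4577, -0.0089, 0.1204]
tool_rot: [[0.004, 1.0, 0.004], [1.0, -0.004, -0.004], [-0.004, 0.004, -1.0]]
ft_force: [-0.9, -8.7, 9.8]
grip_width: 0.0201
gripper_force: 22.5
```

>>> step_arm:
  targets:
    - [[0.0022,0.0038,0],[0,0,0]]
    - [[0.0043,0.0076,0],[0,0,0]]

```text
time_s: 16.6
position: [0.4596, -0.0078, 0.1204]
tool_rot: [[0.004, 1.0, 0.003], [1.0, -0.004, -0.005], [-0.005, 0.003, -1.0]]
ft_force: [-4.3, -12.7, 11.8]
grip_width: 0.0203
gripper_force: 22.6
```

>>> step_arm:
  targets:
    - [[0.002,0.0039,0],[0,0,0]]
    - [[0.0039,0.0078,0],[0,0,0]]

```text
time_s: 16.77
position: [0.461, -0.007, 0.1203]
tool_rot: [[0.003, 1.0, 0.001], [1.0, -0.003, -0.006], [-0.006, 0.001, -1.0]]
ft_force: [-8.8, -14.7, 14.8]
grip_width: 0.0203
gripper_force: 23.0
```

>>> step_arm:
  targets:
    - [[0.0018,0.004,0],[0,0,0]]
    - [[0.0035,0.008,0],[0,0,0]]

```text
time_s: 16.93
position: [0.4627, -0.0062, 0.1203]
tool_rot: [[0.003, 1.0, -0.001], [1.0, -0.003, -0.006], [-0.006, -0.001, -1.0]]
ft_force: [-11.5, -16.9, 17.1]
grip_width: 0.0203
gripper_force: 23.3
```

>>> step_arm:
  targets:
    - [[0.0016,0.0041,0],[0,0,0]]
    - [[0.0031,0.0082,0],[0,0,0]]

```text
time_s: 17.1
position: [0.4646, -0.0054, 0.1203]
tool_rot: [[0.003, 1.0, -0.003], [1.0, -0.003, -0.006], [-0.006, -0.003, -1.0]]
ft_force: [-15.2, -18.2, 18.3]
grip_width: 0.0205
gripper_force: 23.6
```

>>> step_arm:
  targets:
    - [[0.0014,0.0041,0],[0,0,0]]
    - [[0.0026,0.0083,0],[0,0,0]]

```text
time_s: 17.27
position: [0.4665, -0.0046, 0.1202]
tool_rot: [[0.003, 1.0, -0.004], [1.0, -0.003, -0.006], [-0.006, -0.004, -1.0]]
ft_force: [-17.3, -17.3, 20.4]
grip_width: 0.0204
gripper_force: 23.8
```

>>> step_arm:
  targets:
    - [[0.0011,0.0042,0],[0,0,0]]
    - [[0.0022,0.0084,0],[0,0,0]]

```text
time_s: 17.43
position: [0.4688, -0.0039, 0.1202]
tool_rot: [[0.003, 1.0, -0.004], [1.0, -0.003, -0.006], [-0.006, -0.004, -1.0]]
ft_force: [-18.6, -17.3, 20.5]
grip_width: 0.0201
gripper_force: 23.9
```

>>> step_arm:
  targets:
    - [[0.0009,0.0043,0],[0,0,0]]
    - [[0.0017,0.0086,0],[0,0,0]]

```text
time_s: 17.6
position: [0.4714, -0.0032, 0.1202]
tool_rot: [[0.003, 1.0, -0.004], [1.0, -0.003, -0.006], [-0.006, -0.004, -1.0]]
ft_force: [-16.9, -15.1, 20.5]
grip_width: 0.0202
gripper_force: 23.8
```

>>> step_arm:
  targets:
    - [[0.0007,0.0043,0],[0,0,0]]
    - [[0.0013,0.0086,0],[0,0,0]]

```text
time_s: 17.77
position: [0.4743, -0.0026, 0.1203]
tool_rot: [[0.003, 1.0, -0.003], [1.0, -0.003, -0.005], [-0.005, -0.003, -1.0]]
ft_force: [-16.4, -14.0, 19.4]
grip_width: 0.0203
gripper_force: 23.6
```

>>> step_arm:
  targets:
    - [[0.0005,0.0043,0],[0,0,0]]
    - [[0.0008,0.0087,0],[0,0,0]]

```text
time_s: 17.93
position: [0.4774, -0.0021, 0.1203]
tool_rot: [[0.004, 1.0, -0.002], [1.0, -0.004, -0.004], [-0.005, -0.002, -1.0]]
ft_force: [-11.3, -10.9, 16.7]
grip_width: 0.0204
gripper_force: 23.4
```

>>> step_arm:
  targets:
    - [[0.0002,0.0044,0],[0,0,0]]
    - [[0.0004,0.0087,0],[0,0,0]]

```text
time_s: 18.1
position: [0.4809, -0.0018, 0.1204]
tool_rot: [[0.004, 1.0, 0.0], [1.0, -0.004, -0.004], [-0.004, 0.0, -1.0]]
ft_force: [-5.6, -9.8, 13.0]
grip_width: 0.0207
gripper_force: 23.0
```

>>> step_arm:
  targets:
    - [[0,0.0044,0],[0,0,0]]
    - [[-0.0001,0.0087,0],[0,0,0]]

```text
time_s: 18.27
position: [0.4842, -0.0018, 0.1204]
tool_rot: [[0.004, 1.0, 0.002], [1.0, -0.004, -0.004], [-0.004, 0.002, -1.0]]
ft_force: [-2.8, -8.7, 10.7]
grip_width: 0.0205
gripper_force: 22.8
```

>>> step_arm:
  targets:
    - [[-0.0002,0.0044,0],[0,0,0]]
    - [[-0.0005,0.0087,0],[0,0,0]]

```text
time_s: 18.43
position: [0.4866, -0.0019, 0.1203]
tool_rot: [[0.004, 1.0, 0.001], [1.0, -0.004, -0.004], [-0.004, 0.001, -1.0]]
ft_force: [-5.2, -7.6, 13.5]
grip_width: 0.0207
gripper_force: 22.9
```

>>> step_arm:
  targets:
    - [[-0.0004,0.0043,0],[0,0,0]]
    - [[-0.001,0.0087,0],[0,0,0]]

```text
time_s: 18.6
position: [0.489, -0.0021, 0.1203]
tool_rot: [[0.004, 1.0, 0.001], [1.0, -0.004, -0.004], [-0.004, 0.001, -1.0]]
ft_force: [-6.2, -7.3, 14.2]
grip_width: 0.0203
gripper_force: 22.9
```

```bash
cat >> an.py <<'E'
print('---')
D=np.array([[.4555,-.0103,-1,-9.6],[.4577,-.0089,-.9,-8.7],[.4596,-.0078,-4.3,-12.7],[.461,-.007,-8.8,-14.7],[.4627,-.0062,-11.5,-16.9],[.4646,-.0054,-15.2,-18.2],[.4665,-.0046,-17.3,-17.3],[.4688,-.0039,-18.6,-17.3],[.4714,-.0032,-16.9,-15.1],[.4743,-.0026,-16.4,-14],[.4774,-.0021,-11.3,-10.9],[.4809,-.0018,-5.6,-9.8],[.4842,-.0018,-2.8,-8.7],[.4866,-.0019,-5.2,-7.6],[.489,-.0021,-6.2,-7.3]])
U=np.vstack([U,[.4607,-.0074,6.4,-3.1],[.4516,-.0133,8.3,0]])
u,fu=f(U);d,fd=f(D)
for r in zip(d,fd):print('dn %.1f %.1f'%r)
from scipy.optimize import least_squares
def mod(a,sg,x,w=.25):
    T,mu,b,lag,k,bias,rad=x
    ph=np.radians(a-T-sg*lag); m=abs(ph)<w
    h=np.where(m,3.5*.5*(1+np.cos(np.pi*ph/w)),0); s=np.where(m,-3.5*.5*np.pi/w*np.sin(np.pi*ph/w),0)/70
    N=5+15*h/3.5; al=np.arctan(s)
    t=N*np.tan(sg*np.arctan(mu)+al)
    return -(sg*b+k*t*70/50)+bias
for w in(.25,.27):
  r=least_squares(lambda x:np.r_[mod(u,1,x,w)-fu,mod(d,-1,x,w)-fd],[102,.2,4,0,1,0,0]);print(w,r.x.round(2),(r.cost*2/len(r.fun))**.5)
  print(r.fun.round(1))
E
python3 an.py|sed -n '/---/,$p'
```

```text
---
dn 123.8 6.2
dn 120.8 5.2
dn 118.3 9.8
dn 116.4 14.4
dn 114.3 17.4
dn 111.9 20.9
dn 109.6 22.1
dn 106.8 22.8
dn 103.8 20.0
dn 100.4 18.7
dn 96.8 12.5
dn 92.8 6.1
dn 89.0 2.7
dn 86.3 4.7
dn 83.5 5.3
0.25 [103.23   1.01   4.39  -1.03   0.55  -0.55   0.  ] 3.2387762925898342
[-2.4 -3.  -2.8  0.1  2.7  4.1 -0.4 -3.3 -1.1  4.4  6.   2.5 -4.5 -2.4
  1.6  2.5 -1.9 -4.5 -3.   0.3  3.6  1.6 -1.7 -6.4 -3.8  1.2  5.1  3.
  2.4]
0.27 [103.27   1.02   3.52  -0.66   0.58  -0.56   0.  ] 2.7273089465712546
[-1.8 -2.4 -2.2 -0.   2.3  3.7 -0.3 -3.  -1.6  3.2  5.1  2.4 -3.6 -1.8
  1.   1.9 -1.9 -4.1 -2.3  0.5  3.3  1.8 -0.7 -5.4 -3.4  1.   4.2  2.4
  1.8]
```

```bash
python3 g.py 82 21 1 10 | cut -d' ' -f2-; python3 g.py 103 1 11 1 | cut -d' ' -f2-;echo;  python3 g.py 114 -10 1 8 | cut -d' ' -f2-; python3 g.py 104 -1 9 1 | cut -d' ' -f2-
```

```text
[[[0.0007, -0.0061, 0], [0, 0, 0]], [[0.0013, -0.0121, 0], [0, 0, 0]], [[0.0015, -0.0183, 0], [0, 0, 0]], [[0.0016, -0.0244, 0], [0, 0, 0]], [[0.0015, -0.0305, 0], [0, 0, 0]], [[0.0011, -0.0366, 0], [0, 0, 0]], [[0.0005, -0.0426, 0], [0, 0, 0]], [[-0.0003, -0.0487, 0], [0, 0, 0]], [[-0.0014, -0.0547, 0], [0, 0, 0]], [[-0.0026, -0.0607, 0], [0, 0, 0]]]
[[[-0.0007, -0.0028, 0], [0, 0, 0]]]
[[[-0.0007, -0.0028, 0], [0, 0, 0]]]
[[[-0.0008, -0.0028, 0], [0, 0, 0]]]
[[[-0.0008, -0.0028, 0], [0, 0, 0]]]
[[[-0.0009, -0.0028, 0], [0, 0, 0]]]
[[[-0.0009, -0.0028, 0], [0, 0, 0]]]
[[[-0.001, -0.0027, 0], [0, 0, 0]]]
[[[-0.001, -0.0027, 0], [0, 0, 0]]]
[[[-0.0011, -0.0027, 0], [0, 0, 0]]]
[[[-0.0011, -0.0027, 0], [0, 0, 0]]]
[[[-0.0012, -0.0027, 0], [0, 0, 0]]]

[[[0.0014, 0.0033, 0], [0, 0, 0]], [[0.0028, 0.0067, 0], [0, 0, 0]], [[0.0041, 0.0101, 0], [0, 0, 0]], [[0.0053, 0.0135, 0], [0, 0, 0]], [[0.0065, 0.017, 0], [0, 0, 0]], [[0.0075, 0.0205, 0], [0, 0, 0]], [[0.0085, 0.024, 0], [0, 0, 0]], [[0.0095, 0.0275, 0], [0, 0, 0]]]
[[[0.0007, 0.0028, 0], [0, 0, 0]]]
[[[0.0006, 0.0028, 0], [0, 0, 0]]]
[[[0.0006, 0.0029, 0], [0, 0, 0]]]
[[[0.0005, 0.0029, 0], [0, 0, 0]]]
[[[0.0005, 0.0029, 0], [0, 0, 0]]]
[[[0.0004, 0.0029, 0], [0, 0, 0]]]
[[[0.0004, 0.0029, 0], [0, 0, 0]]]
[[[0.0003, 0.0029, 0], [0, 0, 0]]]
[[[0.0003, 0.0029, 0], [0, 0, 0]]]
```

>>> step_arm:
  targets:
    - [[0.0007,-0.0061,0],[0,0,0]]
    - [[0.0013,-0.0121,0],[0,0,0]]
    - [[0.0015,-0.0183,0],[0,0,0]]
    - [[0.0016,-0.0244,0],[0,0,0]]
    - [[0.0015,-0.0305,0],[0,0,0]]
    - [[0.0011,-0.0366,0],[0,0,0]]
    - [[0.0005,-0.0426,0],[0,0,0]]
    - [[-0.0003,-0.0487,0],[0,0,0]]
    - [[-0.0014,-0.0547,0],[0,0,0]]
    - [[-0.0026,-0.0607,0],[0,0,0]]

```text
time_s: 19.43
position: [0.4769, -0.0025, 0.1207]
tool_rot: [[0.005, 1.0, 0.016], [1.0, -0.005, -0.002], [-0.002, 0.016, -1.0]]
ft_force: [24.5, 1.6, -7.1]
grip_width: 0.0204
gripper_force: 21.7
```

>>> step_arm:
  targets:
    - [[-0.0003,-0.0014,0],[0,0,0]]
    - [[-0.0007,-0.0028,0],[0,0,0]]

```text
time_s: 19.6
position: [0.4757, -0.0026, 0.1207]
tool_rot: [[0.005, 1.0, 0.015], [1.0, -0.005, -0.002], [-0.002, 0.015, -1.0]]
ft_force: [22.2, 0.4, -5.2]
grip_width: 0.0203
gripper_force: 21.7
```

>>> step_arm:
  targets:
    - [[-0.0004,-0.0014,0],[0,0,0]]
    - [[-0.0007,-0.0028,0],[0,0,0]]

```text
time_s: 19.77
position: [0.4753, -0.0027, 0.1207]
tool_rot: [[0.005, 1.0, 0.016], [1.0, -0.005, -0.002], [-0.002, 0.016, -1.0]]
ft_force: [25.0, 2.9, -7.6]
grip_width: 0.0202
gripper_force: 21.7
```

>>> step_arm:
  targets:
    - [[-0.0004,-0.0014,0],[0,0,0]]
    - [[-0.0008,-0.0028,0],[0,0,0]]

```text
time_s: 19.93
position: [0.4745, -0.0028, 0.1207]
tool_rot: [[0.005, 1.0, 0.016], [1.0, -0.005, -0.002], [-0.002, 0.016, -1.0]]
ft_force: [24.8, 2.1, -6.1]
grip_width: 0.0202
gripper_force: 21.7
```

>>> step_arm:
  targets:
    - [[-0.0004,-0.0014,0],[0,0,0]]
    - [[-0.0008,-0.0028,0],[0,0,0]]

```text
time_s: 20.1
position: [0.4735, -0.003, 0.1207]
tool_rot: [[0.005, 1.0, 0.016], [1.0, -0.005, -0.002], [-0.002, 0.016, -1.0]]
ft_force: [24.3, 2.6, -6.3]
grip_width: 0.02
gripper_force: 21.7
```

>>> step_arm:
  targets:
    - [[-0.0004,-0.0014,0],[0,0,0]]
    - [[-0.0009,-0.0028,0],[0,0,0]]

```text
time_s: 20.27
position: [0.4725, -0.0032, 0.1206]
tool_rot: [[0.005, 1.0, 0.015], [1.0, -0.005, -0.002], [-0.001, 0.015, -1.0]]
ft_force: [22.1, 2.6, -4.9]
grip_width: 0.0204
gripper_force: 21.8
```

>>> step_arm:
  targets:
    - [[-0.0005,-0.0014,0],[0,0,0]]
    - [[-0.0009,-0.0028,0],[0,0,0]]

```text
time_s: 20.43
position: [0.4715, -0.0035, 0.1206]
tool_rot: [[0.005, 1.0, 0.015], [1.0, -0.005, -0.002], [-0.001, 0.015, -1.0]]
ft_force: [21.6, 2.7, -4.4]
grip_width: 0.0204
gripper_force: 21.8
```

>>> step_arm:
  targets:
    - [[-0.0005,-0.0014,0],[0,0,0]]
    - [[-0.001,-0.0027,0],[0,0,0]]

```text
time_s: 20.6
position: [0.4704, -0.0037, 0.1206]
tool_rot: [[0.005, 1.0, 0.014], [1.0, -0.005, -0.002], [-0.001, 0.014, -1.0]]
ft_force: [20.0, 2.7, -3.3]
grip_width: 0.0203
gripper_force: 21.8
```

>>> step_arm:
  targets:
    - [[-0.0005,-0.0014,0],[0,0,0]]
    - [[-0.001,-0.0027,0],[0,0,0]]

```text
time_s: 20.77
position: [0.4694, -0.004, 0.1206]
tool_rot: [[0.005, 1.0, 0.014], [1.0, -0.005, -0.002], [-0.001, 0.014, -1.0]]
ft_force: [19.6, 3.2, -3.4]
grip_width: 0.0203
gripper_force: 21.8
```

>>> step_arm:
  targets:
    - [[-0.0005,-0.0014,0],[0,0,0]]
    - [[-0.0011,-0.0027,0],[0,0,0]]

```text
time_s: 20.93
position: [0.4682, -0.0043, 0.1206]
tool_rot: [[0.005, 1.0, 0.013], [1.0, -0.005, -0.002], [-0.002, 0.013, -1.0]]
ft_force: [15.6, 1.8, -1.2]
grip_width: 0.0202
gripper_force: 21.8
```

>>> step_arm:
  targets:
    - [[-0.0006,-0.0014,0],[0,0,0]]
    - [[-0.0011,-0.0027,0],[0,0,0]]

```text
time_s: 21.1
position: [0.467, -0.0047, 0.1205]
tool_rot: [[0.005, 1.0, 0.012], [1.0, -0.005, -0.002], [-0.002, 0.012, -1.0]]
ft_force: [16.1, 0.6, 1.0]
grip_width: 0.0207
gripper_force: 21.9
```

>>> step_arm:
  targets:
    - [[-0.0006,-0.0014,0],[0,0,0]]
    - [[-0.0012,-0.0027,0],[0,0,0]]

```text
time_s: 21.27
position: [0.4659, -0.0051, 0.1205]
tool_rot: [[0.005, 1.0, 0.011], [1.0, -0.005, -0.002], [-0.002, 0.011, -1.0]]
ft_force: [13.7, -0.2, 1.1]
grip_width: 0.0204
gripper_force: 21.9
```

>>> step_arm:
  targets:
    - [[0.0014,0.0033,0],[0,0,0]]
    - [[0.0028,0.0067,0],[0,0,0]]
    - [[0.0041,0.0101,0],[0,0,0]]
    - [[0.0053,0.0135,0],[0,0,0]]
    - [[0.0065,0.017,0],[0,0,0]]
    - [[0.0075,0.0205,0],[0,0,0]]
    - [[0.0085,0.024,0],[0,0,0]]
    - [[0.0095,0.0275,0],[0,0,0]]

```text
time_s: 21.93
position: [0.4681, -0.0041, 0.1202]
tool_rot: [[0.003, 1.0, -0.004], [1.0, -0.003, -0.006], [-0.006, -0.004, -1.0]]
ft_force: [-17.3, -18.3, 19.6]
grip_width: 0.0202
gripper_force: 24.0
```

>>> step_arm:
  targets:
    - [[0.0004,0.0014,0],[0,0,0]]
    - [[0.0007,0.0028,0],[0,0,0]]

```text
time_s: 22.1
position: [0.4688, -0.0039, 0.1203]
tool_rot: [[0.003, 1.0, -0.004], [1.0, -0.003, -0.006], [-0.006, -0.004, -1.0]]
ft_force: [-18.2, -17.0, 21.9]
grip_width: 0.0206
gripper_force: 24.1
```

>>> step_arm:
  targets:
    - [[0.0003,0.0014,0],[0,0,0]]
    - [[0.0006,0.0028,0],[0,0,0]]

```text
time_s: 22.27
position: [0.4696, -0.0036, 0.1202]
tool_rot: [[0.003, 1.0, -0.004], [1.0, -0.003, -0.006], [-0.006, -0.004, -1.0]]
ft_force: [-18.0, -17.1, 20.7]
grip_width: 0.0207
gripper_force: 24.0
```

>>> step_arm:
  targets:
    - [[0.0003,0.0014,0],[0,0,0]]
    - [[0.0006,0.0029,0],[0,0,0]]

```text
time_s: 22.43
position: [0.4705, -0.0034, 0.1202]
tool_rot: [[0.003, 1.0, -0.004], [1.0, -0.003, -0.006], [-0.006, -0.004, -1.0]]
ft_force: [-17.6, -16.4, 21.0]
grip_width: 0.0203
gripper_force: 24.0
```

>>> step_arm:
  targets:
    - [[0.0003,0.0014,0],[0,0,0]]
    - [[0.0005,0.0029,0],[0,0,0]]

```text
time_s: 22.6
position: [0.4714, -0.0032, 0.1202]
tool_rot: [[0.003, 1.0, -0.004], [1.0, -0.003, -0.006], [-0.006, -0.004, -1.0]]
ft_force: [-16.5, -14.5, 20.3]
grip_width: 0.0205
gripper_force: 24.0
```

>>> step_arm:
  targets:
    - [[0.0002,0.0014,0],[0,0,0]]
    - [[0.0005,0.0029,0],[0,0,0]]

```text
time_s: 22.77
position: [0.4724, -0.0029, 0.1202]
tool_rot: [[0.003, 1.0, -0.004], [1.0, -0.003, -0.005], [-0.005, -0.004, -1.0]]
ft_force: [-17.0, -14.6, 19.7]
grip_width: 0.0202
gripper_force: 23.9
```

>>> step_arm:
  targets:
    - [[0.0002,0.0014,0],[0,0,0]]
    - [[0.0004,0.0029,0],[0,0,0]]

```text
time_s: 22.93
position: [0.4734, -0.0027, 0.1202]
tool_rot: [[0.003, 1.0, -0.003], [1.0, -0.003, -0.005], [-0.005, -0.003, -1.0]]
ft_force: [-15.0, -14.5, 19.8]
grip_width: 0.0205
gripper_force: 23.9
```

>>> step_arm:
  targets:
    - [[0.0002,0.0014,0],[0,0,0]]
    - [[0.0004,0.0029,0],[0,0,0]]

```text
time_s: 23.1
position: [0.4744, -0.0025, 0.1202]
tool_rot: [[0.003, 1.0, -0.003], [1.0, -0.003, -0.005], [-0.005, -0.003, -1.0]]
ft_force: [-15.9, -14.4, 20.5]
grip_width: 0.0205
gripper_force: 23.8
```

>>> step_arm:
  targets:
    - [[0.0002,0.0014,0],[0,0,0]]
    - [[0.0003,0.0029,0],[0,0,0]]

```text
time_s: 23.27
position: [0.4755, -0.0024, 0.1203]
tool_rot: [[0.004, 1.0, -0.003], [1.0, -0.004, -0.005], [-0.005, -0.003, -1.0]]
ft_force: [-11.5, -12.6, 17.7]
grip_width: 0.0205
gripper_force: 23.7
```

>>> step_arm:
  targets:
    - [[0.0001,0.0014,0],[0,0,0]]
    - [[0.0003,0.0029,0],[0,0,0]]

```text
time_s: 23.43
position: [0.4766, -0.0022, 0.1203]
tool_rot: [[0.004, 1.0, -0.002], [1.0, -0.004, -0.005], [-0.005, -0.002, -1.0]]
ft_force: [-13.0, -12.2, 16.6]
grip_width: 0.0204
gripper_force: 23.6
```

```bash
cat >> an.py <<'E'
print('===')
U=np.array([[.4745,-.0028,24.8,2.1],[.4735,-.003,24.3,2.6],[.4725,-.0032,22.1,2.6],[.4715,-.0035,21.6,2.7],[.4704,-.0037,20,2.7],[.4694,-.004,19.6,3.2],[.4682,-.0043,15.6,1.8],[.467,-.0047,16.1,.6]])
D=np.array([[.4681,-.0041,-17.3,-18.3],[.4688,-.0039,-18.2,-17],[.4696,-.0036,-18,-17.1],[.4705,-.0034,-17.6,-16.4],[.4714,-.0032,-16.5,-14.5],[.4724,-.0029,-17,-14.6],[.4734,-.0027,-15,-14.5],[.4744,-.0025,-15.9,-14.4],[.4755,-.0024,-11.5,-12.6],[.4766,-.0022,-13,-12.2]])
u,fu=f(U);d,fd=f(D)
for r in zip(u,fu):print('up %.1f %.1f'%r)
for r in zip(d,fd):print('dn %.1f %.1f'%r)
a=np.polyfit(u,fu,1);b=np.polyfit(d,fd,1);m=a+b;print(a,b,'zero',-m[1]/m[0],'with bias .3:',(-m[1]-.6)/m[0])
E
python3 an.py|sed -n '/===/,$p'
python3 - <<'E'
from h import *
o=env.observe();print(o['position'],o['ft_force'],o['tool_rot'])
E
```

```text
===
up 100.2 -24.8
up 101.4 -24.3
up 102.5 -22.1
up 103.7 -21.6
up 105.0 -20.0
up 106.2 -19.7
up 107.6 -15.4
up 109.1 -15.4
dn 107.7 22.0
dn 106.8 22.3
dn 105.9 22.0
dn 104.8 21.2
dn 103.8 19.5
dn 102.6 19.8
dn 101.4 17.6
dn 100.3 18.2
dn 99.0 13.3
dn 97.7 14.5
[   1.13009926 -138.4928372 ] [  0.88009601 -71.59641292] zero 104.51186162125212 with bias .3: 104.21338315585528
[ 0.47661195 -0.00219935  0.12028673] [-13.03658296 -12.23232026  16.5643912 ] [[ 0.00353461  0.99999204 -0.00185145]
 [ 0.99998306 -0.00354313 -0.00461745]
 [-0.00462398 -0.0018351  -0.99998763]]
```

```bash
python3 g.py 95 14 1 8 | cut -d' ' -f2-; python3 g.py 109 -5 1 4 | cut -d' ' -f2-
```

```text
[[[-0.0005, -0.0051, 0], [0, 0, 0]], [[-0.0012, -0.0101, 0], [0, 0, 0]], [[-0.002, -0.0151, 0], [0, 0, 0]], [[-0.003, -0.0201, 0], [0, 0, 0]], [[-0.0041, -0.0251, 0], [0, 0, 0]], [[-0.0054, -0.03, 0], [0, 0, 0]], [[-0.0069, -0.0349, 0], [0, 0, 0]], [[-0.0084, -0.0397, 0], [0, 0, 0]]]
[[[0.0011, 0.0035, 0], [0, 0, 0]], [[0.0022, 0.0069, 0], [0, 0, 0]], [[0.0032, 0.0104, 0], [0, 0, 0]], [[0.0041, 0.0139, 0], [0, 0, 0]]]
```

>>> step_arm:
  targets:
    - [[-0.0005,-0.0051,0],[0,0,0]]
    - [[-0.0012,-0.0101,0],[0,0,0]]
    - [[-0.002,-0.0151,0],[0,0,0]]
    - [[-0.003,-0.0201,0],[0,0,0]]
    - [[-0.0041,-0.0251,0],[0,0,0]]
    - [[-0.0054,-0.03,0],[0,0,0]]
    - [[-0.0069,-0.0349,0],[0,0,0]]
    - [[-0.0084,-0.0397,0],[0,0,0]]
    - [[-0.0084,-0.0397,0],[0,0,0]]
    - [[-0.0084,-0.0397,0],[0,0,0]]

```text
time_s: 24.27
position: [0.4699, -0.0038, 0.1205]
tool_rot: [[0.005, 1.0, 0.011], [1.0, -0.005, -0.002], [-0.002, 0.011, -1.0]]
ft_force: [12.4, -2.2, 1.8]
grip_width: 0.0203
gripper_force: 22.1
```

>>> step_arm:
  targets:
    - [[0.0011,0.0035,0],[0,0,0]]
    - [[0.0022,0.0069,0],[0,0,0]]
    - [[0.0032,0.0104,0],[0,0,0]]
    - [[0.0041,0.0139,0],[0,0,0]]
    - [[0.0041,0.0139,0],[0,0,0]]
    - [[0.0041,0.0139,0],[0,0,0]]

```text
time_s: 24.77
position: [0.4703, -0.0035, 0.1203]
tool_rot: [[0.004, 1.0, 0.001], [1.0, -0.004, -0.005], [-0.005, 0.002, -1.0]]
ft_force: [-6.9, -11.8, 14.0]
grip_width: 0.0203
gripper_force: 23.2
```

```bash
python3 g.py 104 -3.5 1 3 | cut -d' ' -f2-; python3 g.py 100.5 3 1 3 | cut -d' ' -f2-
```

```text
[[[0.0008, 0.0033, 0], [0, 0, 0]], [[0.0015, 0.0066, 0], [0, 0, 0]], [[0.0022, 0.0099, 0], [0, 0, 0]]]
[[[-0.0006, -0.0029, 0], [0, 0, 0]], [[-0.0012, -0.0057, 0], [0, 0, 0]], [[-0.0018, -0.0085, 0], [0, 0, 0]]]
```

>>> step_arm:
  targets:
    - [[0.0008,0.0033,0],[0,0,0]]
    - [[0.0015,0.0066,0],[0,0,0]]
    - [[0.0022,0.0099,0],[0,0,0]]
    - [[0.0022,0.0099,0],[0,0,0]]
    - [[0.0022,0.0099,0],[0,0,0]]

```text
time_s: 25.18
position: [0.4722, -0.003, 0.1203]
tool_rot: [[0.004, 1.0, -0.001], [1.0, -0.004, -0.005], [-0.005, -0.001, -1.0]]
ft_force: [-10.3, -13.0, 15.7]
grip_width: 0.0202
gripper_force: 23.6
```

>>> step_arm:
  targets:
    - [[-0.0006,-0.0029,0],[0,0,0]]
    - [[-0.0012,-0.0057,0],[0,0,0]]
    - [[-0.0018,-0.0085,0],[0,0,0]]
    - [[-0.0018,-0.0085,0],[0,0,0]]
    - [[-0.0018,-0.0085,0],[0,0,0]]

```text
time_s: 25.6
position: [0.4719, -0.0032, 0.1204]
tool_rot: [[0.004, 1.0, 0.005], [1.0, -0.004, -0.004], [-0.004, 0.005, -1.0]]
ft_force: [0.1, -8.8, 9.4]
grip_width: 0.0204
gripper_force: 22.7
```

```bash
python3 g.py 103.5 4.2 1 4 | cut -d' ' -f2-; python3 g.py 107.7 -3.4 1 3 | cut -d' ' -f2-
```

```text
[[[-0.0007, -0.003, 0], [0, 0, 0]], [[-0.0015, -0.0059, 0], [0, 0, 0]], [[-0.0024, -0.0088, 0], [0, 0, 0]], [[-0.0033, -0.0118, 0], [0, 0, 0]]]
[[[0.001, 0.0032, 0], [0, 0, 0]], [[0.0019, 0.0063, 0], [0, 0, 0]], [[0.0027, 0.0095, 0], [0, 0, 0]]]
```

>>> step_arm:
  targets:
    - [[-0.0007,-0.003,0],[0,0,0]]
    - [[-0.0015,-0.0059,0],[0,0,0]]
    - [[-0.0024,-0.0088,0],[0,0,0]]
    - [[-0.0033,-0.0118,0],[0,0,0]]
    - [[-0.0033,-0.0118,0],[0,0,0]]
    - [[-0.0033,-0.0118,0],[0,0,0]]

```text
time_s: 26.1
position: [0.4712, -0.0034, 0.1206]
tool_rot: [[0.005, 1.0, 0.012], [1.0, -0.005, -0.002], [-0.002, 0.012, -1.0]]
ft_force: [14.2, -0.6, 0.1]
grip_width: 0.0203
gripper_force: 22.1
```

>>> step_arm:
  targets:
    - [[0.001,0.0032,0],[0,0,0]]
    - [[0.0019,0.0063,0],[0,0,0]]
    - [[0.0027,0.0095,0],[0,0,0]]
    - [[0.0027,0.0095,0],[0,0,0]]
    - [[0.0027,0.0095,0],[0,0,0]]

```text
time_s: 26.52
position: [0.4718, -0.0032, 0.1205]
tool_rot: [[0.004, 1.0, 0.006], [1.0, -0.004, -0.004], [-0.004, 0.006, -1.0]]
ft_force: [2.9, -6.1, 8.1]
grip_width: 0.0201
gripper_force: 22.7
```

>>> step_arm:
  targets:
    - [[-0.0007,-0.003,0],[0,0,0]]
    - [[-0.0015,-0.0059,0],[0,0,0]]
    - [[-0.0024,-0.0088,0],[0,0,0]]
    - [[-0.0033,-0.0118,0],[0,0,0]]
    - [[-0.0033,-0.0118,0],[0,0,0]]
    - [[-0.0033,-0.0118,0],[0,0,0]]

```text
time_s: 27.02
position: [0.4711, -0.0035, 0.1206]
tool_rot: [[0.005, 1.0, 0.013], [1.0, -0.005, -0.002], [-0.002, 0.013, -1.0]]
ft_force: [17.7, 1.0, -1.9]
grip_width: 0.0206
gripper_force: 22.1
```

>>> step_arm:
  targets:
    - [[0.001,0.0032,0],[0,0,0]]
    - [[0.0021,0.0068,0],[0,0,0]]
    - [[0.0033,0.0112,0],[0,0,0]]
    - [[0.0033,0.0112,0],[0,0,0]]
    - [[0.0033,0.0112,0],[0,0,0]]

```text
time_s: 27.43
position: [0.4718, -0.0032, 0.1204]
tool_rot: [[0.004, 1.0, 0.006], [1.0, -0.004, -0.004], [-0.004, 0.006, -1.0]]
ft_force: [3.7, -7.6, 7.1]
grip_width: 0.0205
gripper_force: 22.6
```

>>> step_arm:
  targets:
    - [[0,0,0],[0,0,0]]
    - [[0,0,0],[0,0,0]]
    - [[0,0,0],[0,0,0]]
    - [[0,0,0],[0,0,0]]
    - [[0,0,0],[0,0,0]]
  jaw: 50

```text
time_s: 27.85
position: [0.4694, -0.0015, 0.1184]
tool_rot: [[0.004, 1.0, -0.001], [1.0, -0.004, 0.0], [0.0, -0.001, -1.0]]
ft_force: [-0.2, -0.7, 0.3]
grip_width: 0.05
gripper_force: 0.0
```

>>> step_arm:
  targets:
    - [[0,0,-0.1],[0,0,0]]
    - [[0,0,-0.2],[0,0,0]]
    - [[0,0,-0.3],[0,0,0]]
    - [[0,0,-0.3],[0,0,0]]
    - [[0,0,-0.3],[0,0,0]]

```text
time_s: 28.27
position: [0.47, -0.0017, 0.2096]
tool_rot: [[0.004, 1.0, 0.003], [1.0, -0.004, -0.001], [-0.001, 0.003, -1.0]]
ft_force: [-0.3, 0.1, 0.2]
grip_width: 0.0499
gripper_force: 0.0
```

Run:
```python
from h import *
o=env.observe();print(o['position'],o['ft_force'],o['tool_rot'].round(4))
S=np.load('top0.npz');P=S['P']
for v,u in((172,290),(174,293),(178,300),(176,296)):print(P[v,u])
d,R,t,K=cam('side');cv2.imwrite('pics/s1.png',cv2.resize(d['img'][140:260,170:310,::-1],None,fx=4,fy=4))
Q=cloud(d,R,t,K)
h=(Q[...,2]>.118)&(Q[...,2]<.165)&(np.hypot(Q[...,0]-.4834,Q[...,1]+.052)<.07);h[:150]=0;q=Q[h];print(len(q),q.mean(0))
```

```text
[ 0.46998889 -0.00165174  0.20956795] [-0.28695239  0.11474633  0.15124417] [[ 4.3e-03  1.0e+00  2.8e-03]
 [ 1.0e+00 -4.3e-03 -7.0e-04]
 [-7.0e-04  2.8e-03 -1.0e+00]]
[ 0.51037333 -0.22891919  0.02599304]
[ 0.50475142 -0.2358915   0.03047293]
[ 0.4952027  -0.25292905  0.03036671]
[ 0.49993333 -0.24319053  0.03054353]
138 [ 0.47367004 -0.00768034  0.14224895]
```

>>> step_arm:
  targets:
    - [[-0.1,0,0],[0,0,0.1]]
    - [[-0.22,0,0],[0,0,0.2]]
    - [[-0.34,-0.003,0],[0,0,0.3]]
    - [[-0.46,-0.004,0],[0,0,0.444]]
    - [[-0.58,-0.005,0],[0,0,0.444]]
    - [[-0.683,-0.006,0],[0,0,0.444]]
    - [[-0.683,-0.006,0],[0,0,0.444]]
    - [[-0.683,-0.006,0],[0,0,0.444]]
    - [[-0.683,-0.006,0],[0,0,0.444]]

```text
time_s: 29.07
position: [0.4665, -0.2058, 0.2074]
tool_rot: [[0.346, 0.938, -0.002], [0.938, -0.346, 0.002], [0.001, -0.003, -1.0]]
ft_force: [-0.2, 0.6, 0.2]
grip_width: 0.0498
gripper_force: 0.0
```

>>> step_arm:
  targets:
    - [[0,0.004,0.12],[0,0,0]]
    - [[0,0.004,0.24],[0,0,0]]
    - [[0,0.004,0.36],[0,0,0]]
    - [[0,0.004,0.45],[0,0,0]]
    - [[0,0.004,0.45],[0,0,0]]
    - [[0,0.004,0.45],[0,0,0]]

```text
time_s: 29.57
position: [0.4678, -0.2057, 0.0733]
tool_rot: [[0.344, 0.939, -0.002], [0.939, -0.344, 0.002], [0.001, -0.003, -1.0]]
ft_force: [0.5, -0.2, 0.3]
grip_width: 0.05
gripper_force: 0.0
```

>>> step_arm:
  targets:
    - [[0,0,0],[0,0,0]]
    - [[0,0,0],[0,0,0]]
    - [[0,0,0],[0,0,0]]
    - [[0,0,0],[0,0,0]]
  jaw: 26

```text
time_s: 29.9
position: [0.4685, -0.2071, 0.0747]
tool_rot: [[0.346, 0.938, 0.002], [0.938, -0.346, -0.001], [-0.001, 0.002, -1.0]]
ft_force: [0.3, 0.1, -0.8]
grip_width: 0.026
gripper_force: 0.0
```

```bash
python3 - <<'E'
from h import *
d,R,t,K=cam('side');cv2.imwrite('pics/s2.png',cv2.resize(d['img'][140:270,170:320,::-1],None,fx=4,fy=4))
E
python3 - <<'E'
import numpy as np,json
for A,k in((20,8),(10,5),(5,3)):
    print(A,json.dumps([[[round(.085*(1-np.cos(a))/.3,4),round(.085*np.sin(a)/.3,4),0],[0,0,round(-np.degrees(a)/45,4)]] for a in np.radians(A*np.arange(1,k+1)/k)]))
E
```

```text
20 [[[0.0003, 0.0124, 0], [0, 0, -0.0556]], [[0.0011, 0.0247, 0], [0, 0, -0.1111]], [[0.0024, 0.037, 0], [0, 0, -0.1667]], [[0.0043, 0.0492, 0], [0, 0, -0.2222]], [[0.0067, 0.0613, 0], [0, 0, -0.2778]], [[0.0097, 0.0733, 0], [0, 0, -0.3333]], [[0.0131, 0.0852, 0], [0, 0, -0.3889]], [[0.0171, 0.0969, 0], [0, 0, -0.4444]]]
10 [[[0.0002, 0.0099, 0], [0, 0, -0.0444]], [[0.0007, 0.0198, 0], [0, 0, -0.0889]], [[0.0016, 0.0296, 0], [0, 0, -0.1333]], [[0.0028, 0.0394, 0], [0, 0, -0.1778]], [[0.0043, 0.0492, 0], [0, 0, -0.2222]]]
5 [[[0.0001, 0.0082, 0], [0, 0, -0.037]], [[0.0005, 0.0165, 0], [0, 0, -0.0741]], [[0.0011, 0.0247, 0], [0, 0, -0.1111]]]
```

View pics/s2.png

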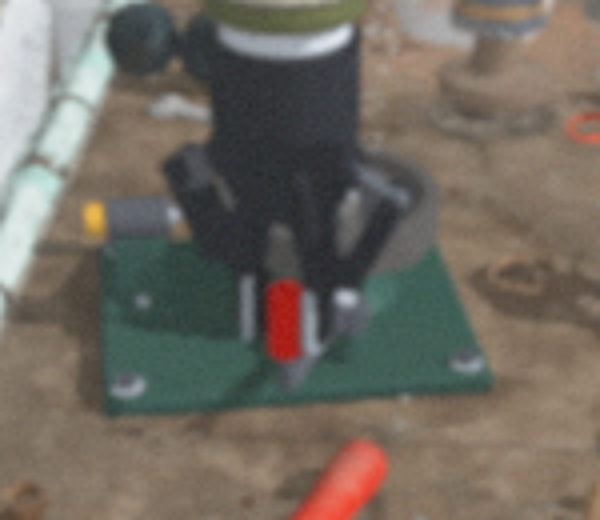

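The knob, at about (285,320) in the crop, sits between the two pads at x≈247 and x≈310. The jaws are clear of everything else, so I'll swing the lever now.

>>> step_arm:
  targets:
    - [[0.0003,0.0124,0],[0,0,-0.0556]]
    - [[0.0011,0.0247,0],[0,0,-0.1111]]
    - [[0.0024,0.037,0],[0,0,-0.1667]]
    - [[0.0043,0.0492,0],[0,0,-0.2222]]
    - [[0.0067,0.0613,0],[0,0,-0.2778]]
    - [[0.0097,0.0733,0],[0,0,-0.3333]]
    - [[0.0131,0.0852,0],[0,0,-0.3889]]
    - [[0.0171,0.0969,0],[0,0,-0.4444]]

```text
time_s: 30.62
position: [0.497, -0.2121, 0.0739]
tool_rot: [[0.002, 1.0, -0.0], [1.0, -0.002, 0.0], [0.0, -0.0, -1.0]]
ft_force: [-2.0, 1.1, 0.7]
grip_width: 0.0257
gripper_force: 0.7
```

>>> step_arm:
  targets:
    - [[0.0003,0.0124,0],[0,0,-0.0556]]
    - [[0.0011,0.0247,0],[0,0,-0.1111]]
    - [[0.0024,0.037,0],[0,0,-0.1667]]
    - [[0.0043,0.0492,0],[0,0,-0.2222]]
    - [[0.0067,0.0613,0],[0,0,-0.2778]]
    - [[0.0097,0.0733,0],[0,0,-0.3333]]
    - [[0.0131,0.0852,0],[0,0,-0.3889]]
    - [[0.0171,0.0969,0],[0,0,-0.4444]]

```text
time_s: 31.28
position: [0.5261, -0.2072, 0.0739]
tool_rot: [[-0.34, 0.94, -0.0], [0.94, 0.34, -0.0], [-0.0, -0.0, -1.0]]
ft_force: [-2.2, -1.1, 0.7]
grip_width: 0.0259
gripper_force: 0.8
```

>>> step_arm:
  targets:
    - [[0.0003,0.0124,0],[0,0,-0.0556]]
    - [[0.0011,0.0247,0],[0,0,-0.1111]]
    - [[0.0024,0.037,0],[0,0,-0.1667]]
    - [[0.0043,0.0492,0],[0,0,-0.2222]]
    - [[0.0067,0.0613,0],[0,0,-0.2778]]
    - [[0.0097,0.0733,0],[0,0,-0.3333]]
    - [[0.0131,0.0852,0],[0,0,-0.3889]]
    - [[0.0171,0.0969,0],[0,0,-0.4444]]

```text
time_s: 31.95
position: [0.5519, -0.193, 0.0739]
tool_rot: [[-0.641, 0.767, 0.0], [0.767, 0.641, -0.001], [-0.001, -0.0, -1.0]]
ft_force: [-0.8, -2.9, -0.4]
grip_width: 0.0259
gripper_force: 1.1
```

>>> step_arm:
  targets:
    - [[0.0001,0.0082,0],[0,0,-0.037]]
    - [[0.0005,0.0165,0],[0,0,-0.0741]]
    - [[0.0011,0.0247,0],[0,0,-0.1111]]
    - [[0.0011,0.0247,0],[0,0,-0.1111]]

```text
time_s: 32.28
position: [0.5576, -0.1875, 0.0737]
tool_rot: [[-0.705, 0.709, 0.0], [0.709, 0.705, -0.0], [-0.001, 0.0, -1.0]]
ft_force: [-0.1, 0.6, 1.5]
grip_width: 0.0261
gripper_force: 0.2
```

>>> step_arm:
  targets:
    - [[0.0001,0.0082,0],[0,0,-0.037]]
    - [[0.0005,0.0165,0],[0,0,-0.0741]]
    - [[0.0011,0.0247,0],[0,0,-0.1111]]

```text
time_s: 32.53
position: [0.5625, -0.1821, 0.0736]
tool_rot: [[-0.765, 0.644, 0.0], [0.644, 0.765, -0.0], [-0.0, -0.0, -1.0]]
ft_force: [-0.9, -3.1, 1.3]
grip_width: 0.0255
gripper_force: 1.4
```

>>> step_arm:
  targets:
    - [[0,0.004,0],[0,0,-0.018]]
    - [[0.0003,0.0099,0],[0,0,-0.0444]]
    - [[0.0003,0.0099,0],[0,0,-0.0444]]

```text
time_s: 32.78
position: [0.5644, -0.1795, 0.0736]
tool_rot: [[-0.786, 0.618, 0.0], [0.618, 0.786, 0.0], [-0.0, 0.0, -1.0]]
ft_force: [-0.2, -0.3, 1.3]
grip_width: 0.0259
gripper_force: 0.6
```

>>> step_arm:
  targets:
    - [[0,0.004,0],[0,0,-0.018]]
    - [[0.0003,0.0099,0],[0,0,-0.0444]]
    - [[0.0003,0.0099,0],[0,0,-0.0444]]

```text
time_s: 33.03
position: [0.5659, -0.1774, 0.0735]
tool_rot: [[-0.808, 0.59, -0.0], [0.59, 0.808, -0.0], [0.0, -0.0, -1.0]]
ft_force: [-0.8, -3.9, 1.4]
grip_width: 0.0259
gripper_force: 1.7
```

>>> step_arm:
  targets:
    - [[0,0.004,0],[0,0,-0.018]]
    - [[0.0003,0.0099,0],[0,0,-0.0444]]
    - [[0.0003,0.0099,0],[0,0,-0.0444]]
    - [[0.0003,0.0099,0],[0,0,-0.0444]]

```text
time_s: 33.37
position: [0.5658, -0.1769, 0.0734]
tool_rot: [[-0.827, 0.562, -0.004], [0.562, 0.827, -0.003], [0.002, -0.005, -1.0]]
ft_force: [-11.3, -14.9, 3.8]
grip_width: 0.0262
gripper_force: 8.8
```

>>> step_arm:
  targets:
    - [[0,0.004,0],[0,0,0]]
    - [[0.0003,0.0099,0],[0,0,0]]
    - [[0.0003,0.0099,0],[0,0,0]]
    - [[0.0003,0.0099,0],[0,0,0]]

```text
time_s: 33.7
position: [0.566, -0.1766, 0.0734]
tool_rot: [[-0.826, 0.563, -0.007], [0.563, 0.826, -0.006], [0.003, -0.01, -1.0]]
ft_force: [-18.7, -24.4, 4.2]
grip_width: 0.0263
gripper_force: 15.9
```

>>> step_arm:
  targets:
    - [[0,-0.01,0],[0,0,0]]
    - [[0,-0.018,0],[0,0,0]]
    - [[0,-0.018,0],[0,0,0]]

```text
time_s: 33.95
position: [0.5656, -0.177, 0.0733]
tool_rot: [[-0.826, 0.563, -0.001], [0.563, 0.826, 0.001], [0.001, -0.0, -1.0]]
ft_force: [-5.3, -5.5, 0.8]
grip_width: 0.0259
gripper_force: 3.4
```

>>> step_arm:
  targets:
    - [[0,0,0],[0,0,0]]
    - [[0,0,0],[0,0,0]]
    - [[0,0,0],[0,0,0]]
    - [[0,0,0],[0,0,0]]
  jaw: 50

```text
time_s: 34.28
position: [0.5663, -0.1763, 0.0734]
tool_rot: [[-0.827, 0.562, -0.0], [0.562, 0.827, 0.0], [0.0, 0.0, -1.0]]
ft_force: [-0.1, -0.4, 0.5]
grip_width: 0.0501
gripper_force: 0.0
```

>>> step_arm:
  targets:
    - [[0,0,-0.1],[0,0,0]]
    - [[0,0,-0.2],[0,0,0]]
    - [[0,0,-0.3],[0,0,0]]
    - [[0,0,-0.4],[0,0,0]]
    - [[0,0,-0.5],[0,0,0]]
    - [[0,0,-0.5],[0,0,0]]
    - [[0,0,-0.5],[0,0,0]]

```text
time_s: 34.87
position: [0.5667, -0.1768, 0.2249]
tool_rot: [[-0.827, 0.562, 0.003], [0.562, 0.827, -0.001], [-0.003, 0.001, -1.0]]
ft_force: [-0.7, 0.3, -0.4]
grip_width: 0.0499
gripper_force: 0.0
```

>>> step_arm:
  targets:
    - [[0.2,-0.5,0],[0,0,0]]
    - [[0.2,-0.5,0],[0,0,0]]
    - [[0.2,-0.5,0],[0,0,0]]
    - [[0.2,-0.5,0],[0,0,0]]
    - [[0.2,-0.5,0],[0,0,0]]
    - [[0.2,-0.5,0],[0,0,0]]
    - [[0.2,-0.5,0],[0,0,0]]

```text
time_s: 35.45
position: [0.4323, -0.2667, 0.2227]
tool_rot: [[-0.827, 0.563, -0.001], [0.563, 0.827, 0.001], [0.002, 0.001, -1.0]]
ft_force: [-0.1, -0.7, -0.4]
grip_width: 0.0498
gripper_force: 0.0
```

Run:
```python
from h import *
d,R,t,K=cam('side');cv2.imwrite('pics/s3.png',cv2.resize(d['img'][140:270,170:320,::-1],None,fx=4,fy=4))
Q=cloud(d,R,t,K);i=d['img'].astype(int)
k=(i[...,0]>120)&(i[...,1]<70)&(i[...,2]<70)&(Q[...,2]>.06)&(Q[...,2]<.11)&(abs(Q[...,1]+.19)<.05);print('knob',Q[k].mean(0),k.sum())
h=(Q[...,2]>.118)&(Q[...,2]<.165)&(np.hypot(Q[...,0]-.4834,Q[...,1]+.052)<.07);h[:150]=0;print('handle',Q[h].mean(0),h.sum())
```

```text
knob [ 0.56222936 -0.18598168  0.0893084 ] 145
handle [ 0.47352835 -0.00775494  0.14187869] 142
```

View pics/s3.png

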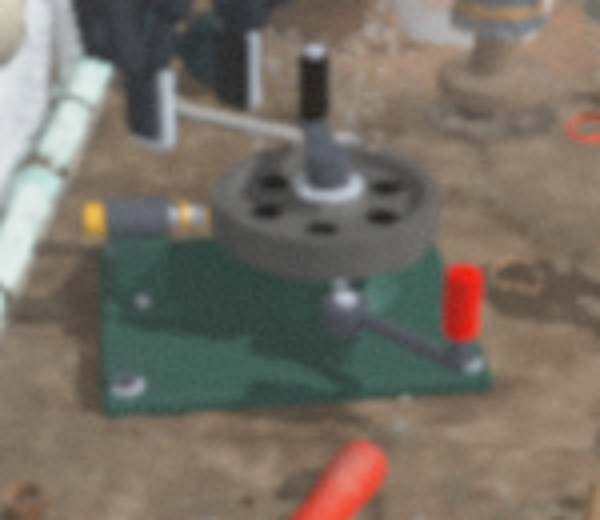

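The lever is fully over: the knob is at (462,300) in the crop, against the stop position I calculated. The crank handle at (314,80) has not moved, and the gripper is clear of everything.

```bash
python3 -c "
from rig import close_job
print(close_job())"
```

```text
the job is handed in; nothing more can be done
None
```

I locked the pulley with its high spot on the pointer, to within about 1° by the drag readings, with the red lever at its stop; everything was let go and the job handed in at about 35 s.

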